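# Load drive modules on the slide carrier and set the magnifier over it

### The arm

A 7-joint arm with a two-finger parallel gripper is mounted at the origin on the work surface. World frame = base frame: x ahead of the robot, y to its left, z up, the work surface at z = 0. Lengths are in mm, angles in rad, forces in N, time in s.
With the tool pointing down it reaches from about 375 to 925 mm from the base axis. Payload 3.1 kg.
Tool frame: the origin (TCP) lies at the very end of the fingers, on their centre line; the grasp point (between the pads) lies 19 mm behind it; z points along the fingers, y is the direction in which the jaws open and shut (so a half turn about z gives the same grasp; the last joint's range is limited). The gripper opens to 85 mm and grips with 20 to 120 N. Pads are 22 mm wide; open, the fingers measure 114 mm over their backs; the gripper's body (76 mm by 85 mm) begins 54 mm behind the grasp point. The pads swing forward as they close: fully open they stand 13 mm farther back than shut.
Start: joints at [-1.437, 0.383, 0.044, 1.598, -0.018, 1.161, -0.05], TCP at [149.301, 632.623, 231.269] pointing down, gripper open.
Joint ranges: [-2.61, 2.61], [-0.41, 2.15], [-1.48, 1.57], [0, 2.5], [-1.57, 4.71], [0.05, 1.97], [-2.85, 2.85]. Speed limits (rad/s): [2.79, 2.79, 3.14, 3.14, 3.14, 3.14, 3.14].

### API

Orientations are given as [roll, pitch, yaw] about the fixed x, y, z axes, in that order (R = Rz(yaw) Ry(pitch) Rx(roll)).
In Python, from plant import bot gives the robot as it stands.
- The arm moves only by the tool drive_tool, never from a script. Its argument "commands" is text: rows parted by semicolons, each of 5 numbers parted by spaces: the opening, from 0 (shut) to 1 (fully open), then the shift along the tool's x, y, z in cm, then the turn about the tool's z in rad. A call has 1 to 20 rows; each row shifts and turns the commanded pose from where the row before left it, along the tool's axes as they then stand; what a row does not reach is not made up. A row lasts 1/8 s, in which the tool goes at most 62.5 mm and 10.7 degrees, less where a joint would pass 70% of its speed; a pose out of reach is approached as far as the arm can. A call is refused whole if a number of a shift passes 6.25 or a number of a turn 0.188, either way. A call with a gripper value outside its range is refused whole. The fingers move at their own pace and stop on an object; "squeeze" is the grip in N (left out, the last holds). Time passes only in rows, so rows that do not move let the fingers close. It gives the time, the measured TCP pose, the force and the opening at its end, in the units of the state.
- bot.get_obs(): the state, without advancing time (a new reading comes with each control period).
- bot.camera(name): name is "side" or "top" or "wrist"; returns a dict with "color" (400x640x3 uint8, red, green, blue), "fx", "fy", "cx", "cy" (pixels), "view" (4x4, takes a point from world to camera coordinates). Camera axes: x right, y up, looking along -z (the intrinsics and any distortion apply to the point x, -y, -z); pixel columns grow to the right and rows downward; lengths in mm; the calibration is good to about 2 mm. A picture is of the moment at which its call begins. There is no depth.
- bot.close_job(): hands the job in, once; it reports no verdict.
Trained networks look in the newest picture that a camera, given by its name, has taken for a name from the list of things; names that differ only in an ending like _2 or _b are one class to them, and where a whole thing is asked for, a point or a joint stands for the part that bears it (a point fixed in the world has none). Each returns a list of dicts, best first, with "p" (0 to 1); they miss things now and then, are a little off and sometimes report something else, mostly with a low value. They report only what shows in the picture. A call takes as long as a camera call.
- bot.search_frame(camera, query): "position" ([column, row] as shares, 0 to 1, of the picture: columns of its width, rows of its height, amid what is visible of it).
- bot.tip_of(camera, query): "position" ([column, row] as shares, 0 to 1, of the picture: columns of its width, rows of its height: a listed point, or the origin of a listed thing).
The state is a dict: "time": time; "joint_positions": joint angles; "qvel": joint speeds; "effort": joint torques, N m; "position": TCP position; "tool_rot": TCP orientation; "contact_force": force on the tool from outside, world axes, zero at the start; "wrist_torque": the same for the moment, N m; "opening": opening from 0.0 (shut) to 1.0 (fully open).
Only numpy, scipy, OpenCV 4.12 (cv2) and the standard library are available. Lean on these libraries where they do the work, as an engineer would, in place of code of your own. Each camera call takes 0.05 s, during which the arm holds its last target.

### The job

Get the repaired motor-drive modules ready for checking under the bench magnifier: swing the magnifier aside so that its head is clear of the slide and its carrier, draw the empty carrier to its loading station at the left end, and there lay every module from the mat flat in a pocket of its own, heat sink up. Then slide the carrier to the inspection station at the right end until it clicks in, and swing the magnifier back so that its lens is centred over the carrier (within about 3 cm). Leave everything else on the bench where it is.

Things in the scene. Friction and masses are not known exactly. Their poses are not given: they have to be found in the camera images.
- module1_grip (a point): repaired drive module on the mat (mat top 3 mm up): grey shell 76 (x) x 50 (y) x 14 tall, green board; finned aluminium heat sink 52 (x) x 16 (y) stands along its middle, from 14 to 60 above the underside. Origin: on the heat sink's middle, 42 above the underside; z up. Lift it by pinching the 16 mm width, fingertips above the board. About 0.2 kg. Absent in some starts
- module2_grip (a point): another such module, the same as module1 in every way; absent in some starts
- module3_grip (a point): another such module, the same as module1 in every way; absent in some starts
- module4_grip (a point): another such module, the same as module1 in every way; absent in some starts
- slide: fixed linear slide: aluminium base plate 110 (x) x 380 (y), two steel rods along y, end blocks 40 high; the carrier runs on it. Origin: centre of its underside, on the table; its y runs along the rods to the loading end (the robot's left)
- carrier (a joint): travel of the carrier along the slide, m, growing towards the slide's -y: 0 = loading station, 0.18 = inspection station, limits -0.02 and 0.20. A spring plunger clicks into a notch at each station (about 4 N in or out; it draws the carrier in over the last 3 mm); elsewhere it stays where left (1.2 N friction). Starts empty, short of the inspection station
- carrier_center (a point): carrier: plate 182 (x) x 130 (y), axes as the slide's, with 4 open pockets 82 (x) x 56 (y), centres at x +-44, y +-31 from this point; a module fits with its length along x, either way round, 3 mm spare each side. Pocket walls 6 thick, round-topped, 11 high. Origin: middle of the plate, on the pocket floor, 50 above the table
- carrier_knob (a point): the carrier's upright round black push knob, 20 diameter, at the carrier's loading end, 97 from its middle; rises from 50 to 105 above the table. Origin: on its axis, 85 above the table. Above 65 from the table it stands free all round
- mag_elbow (a point): the elbow axis of the bench magnifier at the right: a heavy fixed foot (160 diameter) and post (24 diameter) at the back right carry two level links with stiff upright pivots. The first link runs 240 from post axis to this elbow, 284 to 312 above the table (friction 0.5 N m at the post); the second carries the head. Origin: on the elbow axis, 298 above the table
- mag_head (a joint): bend of the elbow, rad: 0 = second link straight on from the first, growing clockwise seen from above, limits 0 and 2.7; stays where it is left (0.35 N m friction). The lens centre is 220 from the elbow axis along the second link, the grip 335 along the same line
- lens_center (a point): centre of the magnifier's round lens, 254 above the table; the white ring-shaped head round it is 178 across and reaches from 244 to 262 above the table
- mag_grip (a point): the magnifier's upright round black grip, 20 diameter, on the head's rim opposite the link, 115 from the lens centre; rises from 248 to 312 above the table. Origin: on its axis, 290 above the table. Held there the head can be led anywhere on the level: both pivots follow and the grip turns between the fingers
- transformer: bystander: loose mains transformer, 70 x 62 x 44, lying beyond the modules; leave alone. Origin: centre of its underside, on the table mat
- screw_jar: bystander: clear jar with black cap, 48 diameter, 55 tall, on the near edge of the mat; leave alone. Origin: centre of its underside, on the table mat
- multimeter: bystander: multimeter lying face up, 165 x 80 x 40, to the right of the slide; leave alone. Origin: centre of its underside, on the table
- screwdriver: bystander: screwdriver lying along the left edge of the mat; leave alone. Origin: middle of its length, on the table
- brush: bystander: cleaning brush lying behind the slide; leave alone. Origin: middle of its length, on the table
- solder_spool: bystander: solder spool standing on its flange, 56 diameter, 40 tall, behind the slide; leave alone. Origin: centre of its underside, on the table
- flux_bottle: bystander: white bottle, 40 diameter, 85 tall, behind the slide; leave alone. Origin: centre of its underside, on the table

How it is judged (in metres and radians):
On the way, in this order (a step that is already met when the one before it is completed fails the run):
1. the magnifier's head is clear of the slide and the carrier rests at the loading station ((x of lens_center in the frame of slide above 0.15 m or x of lens_center in the frame of slide below -0.15 m or y of lens_center in the frame of slide above 0.26 m or y of lens_center in the frame of slide below -0.26 m) and value of joint carrier between -0.007 and 0.007 m and velocity of joint carrier between -0.01 and 0.01 m/s), for 0.2 s.
2. every module present lies flat in a pocket, let go, with the carrier at the loading station (x of module1_grip in the frame of carrier_center between -0.056 and 0.056 m and y of module1_grip in the frame of carrier_center between -0.043 and 0.043 m and z of module1_grip in the frame of carrier_center between 0.036 and 0.0465 m and angle between each of module1_grip, module2_grip, module3_grip, module4_grip's own z axis and vertical below 0.1 rad and contact force between the fingers and module1 below 0.2 N and x of module2_grip in the frame of carrier_center between -0.056 and 0.056 m and y of module2_grip in the frame of carrier_center between -0.043 and 0.043 m and z of module2_grip in the frame of carrier_center between 0.036 and 0.0465 m and contact force between the fingers and module2 below 0.2 N and x of module3_grip in the frame of carrier_center between -0.056 and 0.056 m and y of module3_grip in the frame of carrier_center between -0.043 and 0.043 m and z of module3_grip in the frame of carrier_center between 0.036 and 0.0465 m and contact force between the fingers and module3 below 0.2 N and x of module4_grip in the frame of carrier_center between -0.056 and 0.056 m and y of module4_grip in the frame of carrier_center between -0.043 and 0.043 m and z of module4_grip in the frame of carrier_center between 0.036 and 0.0465 m and contact force between the fingers and module4 below 0.2 N and value of joint carrier between -0.012 and 0.012 m), for 0.2 s.
At the end, for the whole second after the job is handed in: every module present lies flat (within 0.1 rad) on the floor of a carrier pocket, heat sink up and let go; the carrier is within 7 mm of the inspection station; the lens centre is within 30 mm horizontally of the carrier's middle and at rest (x of module1_grip in the frame of carrier_center between -0.056 and 0.056 m and y of module1_grip in the frame of carrier_center between -0.043 and 0.043 m and z of module1_grip in the frame of carrier_center between 0.036 and 0.0465 m and angle between each of module1_grip, module2_grip, module3_grip, module4_grip's own z axis and vertical below 0.1 rad and contact force between the fingers and module1 below 0.2 N and x of module2_grip in the frame of carrier_center between -0.056 and 0.056 m and y of module2_grip in the frame of carrier_center between -0.043 and 0.043 m and z of module2_grip in the frame of carrier_center between 0.036 and 0.0465 m and contact force between the fingers and module2 below 0.2 N and x of module3_grip in the frame of carrier_center between -0.056 and 0.056 m and y of module3_grip in the frame of carrier_center between -0.043 and 0.043 m and z of module3_grip in the frame of carrier_center between 0.036 and 0.0465 m and contact force between the fingers and module3 below 0.2 N and x of module4_grip in the frame of carrier_center between -0.056 and 0.056 m and y of module4_grip in the frame of carrier_center between -0.043 and 0.043 m and z of module4_grip in the frame of carrier_center between 0.036 and 0.0465 m and contact force between the fingers and module4 below 0.2 N and value of joint carrier between 0.173 and 0.187 m and horizontal distance between lens_center and carrier_center below 0.03 m and velocity of joint mag_head between -0.05 and 0.05 rad/s and linear speed of mag_head below 0.02 m/s); the robot touches nothing.
It fails at once if a bystander is moved more than 50 mm (distance of any of transformer, screw_jar, multimeter, screwdriver, brush, solder_spool, flux_bottle from where it was at the start of the episode above 0.05 m).
Of module1, module2, module3, module4 only 3 to 4 are there at a start; the rules pass over those that are not, and their reading is None.
At some moment in a run one of module1, module2, module3, module4 may be knocked a few centimetres aside while the robot is not near it.
It also fails if it takes over 208 s, if anything falls off the work surface, if the arm or the gripper's body presses on something with over 40 N, if the wrist force passes 120 N, or if a joint passes its speed limit or range.

## Working session

There is one attempt and no reset: what is moved stays moved. The work goes in short steps, Python scripts to look and compute and a tool call to move; the robot and the scene stay as the last step left them, time stands still between calls to the robot, and variables do not carry over. Pictures are saved under pics/ and viewed, and the job is handed in when it is done.

Besides the shell and the picture viewer there is one more tool, called after "Emit:" as name(argument=value, ...), one argument or row to a line, values as JSON. drive_tool: Moves the arm, as the interface text tells. Its arguments: {"type":"object","properties":{"commands":{"type":"string"},"squeeze":{"type":"number"}},"required":["commands"]}

```bash
ls; mkdir -p pics; cat > h.py <<'E'
import numpy as np, cv2
from plant import bot
def snap(cam,name):
    c=bot.camera(cam); cv2.imwrite(f'pics/{name}.png',c['color'][:,:,::-1]); return c
def ray(c,px):
    V=np.array(c['view']); R=V[:3,:3]; t=V[:3,3]
    d=np.array([(px[0]-c['cx'])/c['fx'],-(px[1]-c['cy'])/c['fy'],-1.0])
    return -R.T@t, R.T@d
def atz(c,px,z):
    o,d=ray(c,px); s=(z-o[2])/d[2]; return o+s*d
def proj(c,p):
    V=np.array(c['view']); q=V[:3,:3]@np.array(p)+V[:3,3]
    return np.array([c['cx']+c['fx']*q[0]/-q[2], c['cy']+c['fy']*q[1]/q[2]])
def st():
    o=bot.get_obs(); print({k:(np.round(v,3).tolist()) for k,v in o.items() if k in('time','position','tool_rot','contact_force','opening','joint_positions')})
E
python3 - <<'E'
from h import *
st()
for n in ('top','side','wrist'):
    c=snap(n,n+'0'); print(n,[c[k] for k in('fx','fy','cx','cy')],[k for k in c]); print(np.round(c['view'],3).tolist())
    for q,z in (('module1_grip',45),('carrier_center',50),('carrier_knob',85),('mag_elbow',298),('lens_center',254),('mag_grip',290),('slide',0)):
        for d in bot.tip_of(n,q)[:6]:
            px=np.array(d['position'])*[640,400]; print(q,round(d['p'],2),px.round(0),atz(c,px,z).round(0)[:2])
E
```

```text
pics
{'time': 0.0, 'joint_positions': [-1.437, 0.384, 0.044, 1.6, -0.018, 1.161, -0.05], 'position': [149.126, 631.683, 229.878], 'tool_rot': [-3.139, 0.0, 2.91], 'contact_force': [0.903, -0.062, -0.154], 'opening': 1.002}
top [393.4779822228463, 393.4779822228463, 320.3139857366875, 195.27350327814523] ['color', 'fx', 'fy', 'cx', 'cy', 'view']
[[0.001, -1.0, 0.015, 29.921], [0.998, 0.002, 0.061, -543.932], [-0.061, 0.015, 0.998, -1129.51], [0.0, 0.0, 0.0, 1.0]]
module1_grip 0.86 [196. 236.] [427. 381.]
carrier_center 0.86 [372. 180.] [ 586. -114.]
carrier_center 0.49 [168. 203.] [520. 460.]
carrier_center 0.46 [333. 123.] [748.  -3.]
carrier_knob 0.57 [341. 183.] [573. -26.]
carrier_knob 0.4 [437. 237.] [ 426. -286.]
mag_elbow 0.55 [504. 177.] [ 568. -371.]
mag_elbow 0.29 [401. 188.] [ 543. -144.]
lens_center 0.61 [402. 187.] [ 548. -155.]
lens_center 0.58 [370. 181.] [564. -80.]
mag_grip 0.79 [357. 194.] [531. -46.]
mag_grip 0.34 [357. 127.] [682. -48.]
slide 0.79 [351. 185.] [575. -59.]
slide 0.6 [371. 182.] [ 585. -120.]
side [483.1101987872807, 483.1101987872807, 321.0319143663827, 194.71086653205998] ['color', 'fx', 'fy', 'cx', 'cy', 'view']
[[0.997, -0.081, -0.016, -541.731], [0.071, 0.753, 0.654, -195.779], [-0.041, -0.653, 0.756, -1287.775], [0.0, 0.0, 0.0, 1.0]]
module1_grip 0.63 [274. 145.] [427. 390.]
carrier_center 0.7 [343. 279.] [ 590. -117.]
mag_elbow 0.92 [354. 335.] [ 575. -377.]
lens_center 0.65 [327. 251.] [ 546. -169.]
lens_center 0.51 [317. 173.] [543.  58.]
mag_grip 0.75 [313. 198.] [526. -52.]
slide 0.58 [337. 273.] [581. -67.]
slide 0.53 [339. 281.] [582. -92.]
wrist [346.2265281805877, 346.2265281805877, 324.1260389678377, 202.50521405714784] ['color', 'fx', 'fy', 'cx', 'cy', 'view']
[[0.23, 0.973, -0.0, -648.974], [-0.938, 0.222, -0.267, 34.717], [-0.26, 0.062, 0.964, -378.147], [0.0, 0.0, 0.0, 1.0]]
```

View pics/top0.png

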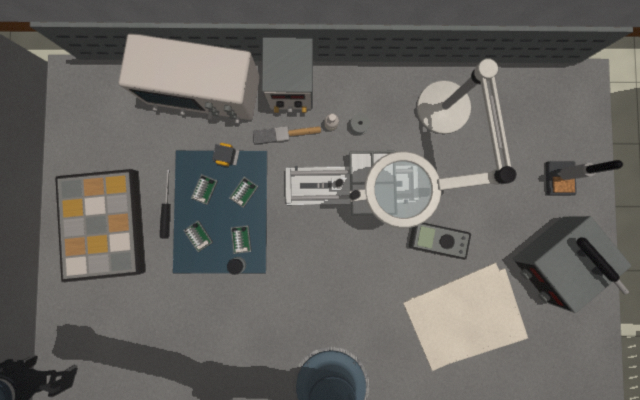

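View pics/side0.png

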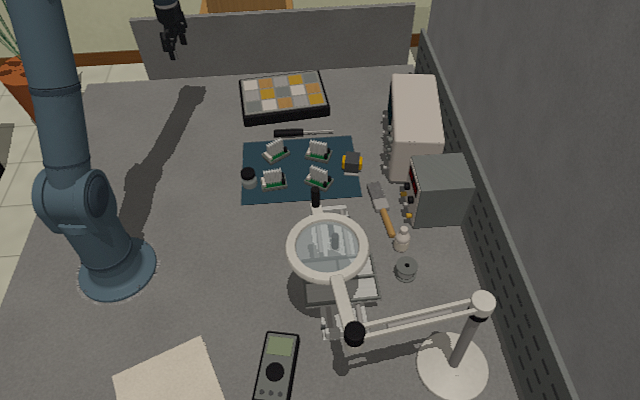

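View pics/wrist0.png

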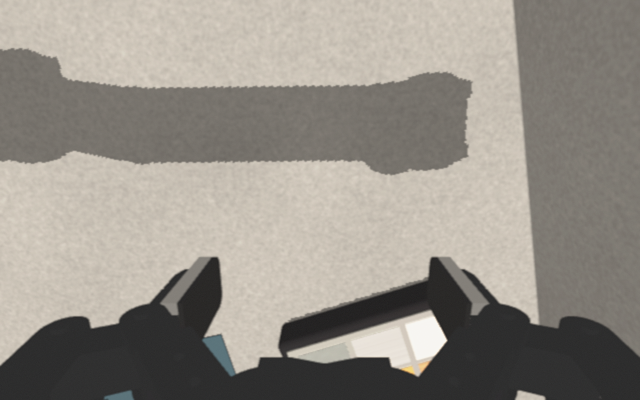

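```bash
python3 - <<'E'
from h import *
t=bot.camera('top'); s=bot.camera('side')
def tri(a,b):
    o1,d1=ray(t,a);o2,d2=ray(s,b)
    A=np.c_[d1,-d2]; k=np.linalg.lstsq(A,o2-o1,rcond=None)[0]
    p,q=o1+k[0]*d1,o2+k[1]*d2; return ((p+q)/2).round(0),np.linalg.norm(p-q).round(1)
print('elbow',tri((505,175),(354,333)))
print('posttop',tri((487,68),(483,303)), atz(t,(487,68),312),atz(s,(483,303),312))
print('foot',atz(t,(443,107),10),atz(s,(453,372),10))
print('lens',tri((402,188),(327,248)),'grip',tri((357,194),(315,197)))
for p in((287,170),(287,204),(345,168),(345,203)): print('slide',atz(t,p,20).round(0))
for p in ((349,153),(349,213)): print('carrier edge',atz(t,p,55).round(0))
for n,c in(('top',t),('side',s)):
    for q in ('module1_grip','module2_grip'):
        for d in bot.search_frame(n,q)[:8]: 
            px=np.array(d['position'])*[640,400];print(n,q,round(d['p'],2),px.round(0),atz(c,px,35).round(0)[:2])
c=t['color'][120:290,160:460,::-1]; cv2.imwrite('pics/crop0.png',cv2.resize(c,(750,425),interpolation=cv2.INTER_CUBIC))
E
```

```text
elbow (array([ 574., -374.,  299.]), np.float64(2.9))
posttop (array([ 814., -339.,  301.]), np.float64(0.6)) [ 809.41148936 -333.82076043  312.        ] [ 810.03412535 -343.99172507  312.        ]
foot [ 808.94996789 -334.75291787   10.        ] [ 811.89116097 -353.30010772   10.        ]
lens (array([ 547., -156.,  247.]), np.float64(0.2)) grip (array([531., -47., 287.]), np.float64(0.6))
slide [617. 128.  20.]
slide [518. 127.  20.]
slide [624. -41.  20.]
slide [521. -41.  20.]
carrier edge [662. -50.  55.]
carrier edge [492. -49.  55.]
top module1_grip 0.88 [198. 236.] [427. 377.]
top module2_grip 0.71 [243. 239.] [418. 252.]
side module1_grip 0.75 [276. 155.] [430. 353.]
side module1_grip 0.62 [290. 133.] [480. 453.]
side module2_grip 0.65 [272. 181.] [418. 245.]
```

View pics/crop0.png

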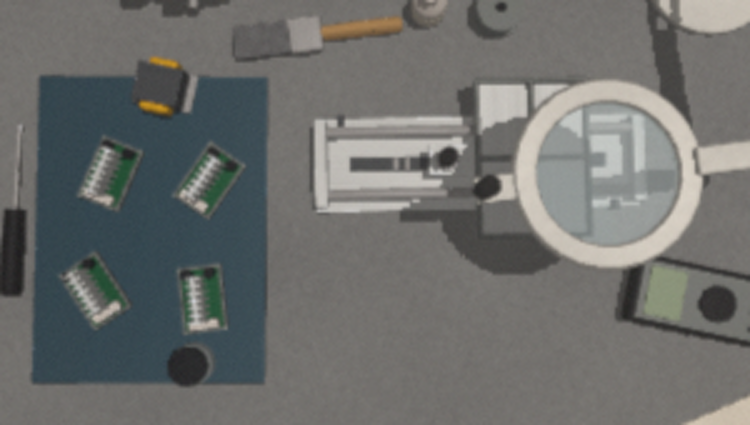

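Emit:
drive_tool(
  commands="1 0 0 -1.5 0.17;1 0 0 -1.5 0.17;1 0 0 -1.5 0.17;1 0 0 -1.5 0.17;1 0 0 -1.5 0.17;1 0 0 -1.5 0.17;1 0 0 -1.5 0.17;1 0 0 -1 0.15;1 0 0 0 0",
)

```text
time: 2.62
position: [149.3, 633.2, 347.4]
tool_rot: [3.141, -0.002, 1.572]
contact_force: [-0.4, -0.3, -0.7]
opening: 0.997
```

Emit:
drive_tool(
  commands="1 -4.8 2.7 0 0;1 -4.8 2.7 0 0;1 -4.8 2.7 0 0;1 -4.8 2.7 0 0;1 -4.8 2.7 0 0;1 -4.8 2.7 0 0;1 -4.8 2.7 0 0;1 -4.8 2.7 0 0;1 -4.8 2.7 0 0;1 -4.8 2.7 0 0;1 -4.8 2.7 0 0;1 -4.8 2.7 0 0;1 -4.8 2.7 0 0;1 -4.8 2.7 0 0;1 0 0 0 0",
)

```text
time: 4.5
position: [527.1, -45.4, 346.0]
tool_rot: [-3.142, 0.005, 1.562]
contact_force: [-0.5, 0.3, 0.3]
opening: 1.0
```

```bash
python3 - <<'E'
from h import *
st(); c=snap('wrist','w1')
for z in(270,290,312): print(proj(c,(531,-47,z)))
for d in bot.tip_of('wrist','mag_grip'): px=np.array(d['position'])*[640,400];print(d['p'],px,atz(c,px,290))
E
```

```text
{'time': 4.5, 'joint_positions': [-1.012, 0.082, 1.09, 1.777, -0.069, 1.327, 0.085], 'position': [527.134, -45.434, 345.984], 'tool_rot': [-3.142, 0.005, 1.562], 'contact_force': [-0.521, 0.262, 0.317], 'opening': 1.0}
[329.782542   213.14683331]
[330.28617161 223.16942041]
[330.95931107 236.56537422]
0.94 [331.072 216.4  ] [531.49040456 -42.70694551 290.        ]
0.56 [365.504 140.12 ] [551.09891915   2.4032924  290.        ]
```

View pics/w1.png

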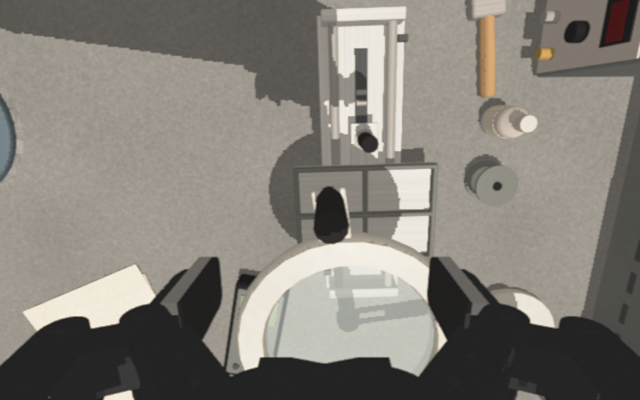

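Emit:
drive_tool(
  commands="1 0 0.4 2.5 0;1 0 0 2.6 0;1 0 0 2.6 0;1 0 0 0 0;0.1 0 0 0 0;0.1 0 0 0 0;0.1 0 0 0 0;0.1 0 0 0 0;0.1 0 0 0 0;0.1 0 0 0 0",
  squeeze=40,
)

```text
time: 5.85
position: [531.1, -39.7, 269.9]
tool_rot: [3.141, -0.0, 1.57]
contact_force: [-0.8, 0.9, 4.1]
opening: 0.225
```

Emit:
drive_tool(
  commands="0.1 -1.2 -0.5 0 0;0.1 -2.3 -1 0 0;0.1 -2.3 -1 0 0;0.1 -2.3 -1 0 0;0.1 -2.3 -1 0 0;0.1 -2.3 -1 0 0;0.1 -2.3 -1 0 0;0.1 -2.3 -1 0 0;0.1 -2.3 -1 0 0;0.1 -2.3 -1 0 0;0.1 -2.3 -1 0 0",
)

```text
time: 7.22
position: [426.6, -281.5, 270.0]
tool_rot: [3.139, -0.0, 1.574]
contact_force: [2.0, 2.5, 5.4]
opening: 0.22
```

Emit:
drive_tool(
  commands="0.1 -2.3 -1 0 0;0.1 -2.3 -1 0 0;0.1 -2.3 -1 0 0;0.1 -2.3 -1 0 0;0.1 -2.3 -1 0 0;0.1 -2.3 -1 0 0;0.1 -2.3 -1 0 0;0.1 -2.3 -1 0 0;0.1 -2.3 -1 0 0;0.1 -1.2 -0.5 0 0;0.1 0 0 0 0",
)

```text
time: 8.6
position: [332.7, -501.4, 269.9]
tool_rot: [3.138, 0.002, 1.571]
contact_force: [2.8, 1.0, 3.5]
opening: 0.223
```

```bash
python3 - <<'E'
from h import *
st(); c=snap('top','t2')
for n,q,z in (('top','carrier_center',50),('top','carrier_knob',85),('top','lens_center',254),('top','mag_grip',290),('top','mag_elbow',298)):
    for d in bot.tip_of(n,q): px=np.array(d['position'])*[640,400];print(q,d['p'],px,atz(c,px,z).round(0))
E
```

```text
{'time': 8.6, 'joint_positions': [0.069, 0.429, 1.099, 1.715, -0.405, 1.244, 1.264], 'position': [332.663, -501.35, 269.902], 'tool_rot': [3.138, 0.002, 1.571], 'contact_force': [2.848, 0.954, 3.517], 'opening': 0.223}
carrier_center 0.7 [371.072 181.2  ] [ 582. -113.   50.]
carrier_center 0.56 [240.384 239.6  ] [417. 255.  50.]
carrier_knob 0.83 [340.288 181.08 ] [579. -23.  85.]
lens_center 0.73 [554.688 229.48 ] [ 451. -508.  254.]
mag_grip 0.79 [561.6 283.6] [ 333. -497.  290.]
mag_grip 0.22 [569.92 136.88] [ 661. -528.  290.]
mag_elbow 0.42 [199.488 188.8  ] [540. 299. 298.]
```

View pics/t2.png

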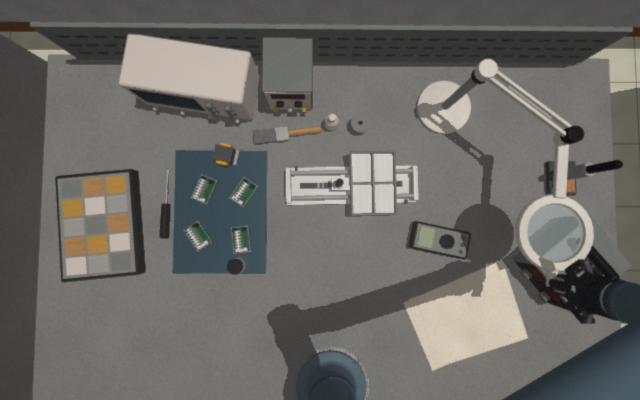

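Emit:
drive_tool(
  commands="0.7 0 0 0 0;0.8 0 0 0 0;0.8 0 0 0 0;0.8 0 0 -4 0;0.8 0 0 -4 0;0.8 4.8 2.4 0 0;0.8 4.8 2.4 0 0;0.8 4.8 2.4 0 0;0.8 4.8 2.4 0 0;0.8 4.8 2.4 0 0;0.8 4.8 2.4 0 0;0.8 4.8 2.4 0 0;0.8 4.8 2.4 0 0;0.8 4.8 2.4 0 0;0.8 4.8 2.4 0 0;0.8 0 0 6 0;0.8 0 0 6 0;0.8 0 0 0 0",
)

```text
time: 11.15
position: [565.2, -21.0, 223.8]
tool_rot: [-3.128, 0.002, 1.569]
contact_force: [-0.0, 0.4, -0.0]
opening: 0.8
```

```bash
python3 - <<'E'
from h import *
st(); c=snap('wrist','w3')
for q,z in (('carrier_center',50),('carrier_knob',85)):
    for d in bot.tip_of('wrist',q): px=np.array(d['position'])*[640,400];print(q,d['p'],px,atz(c,px,z).round(0))
E
```

```text
{'time': 11.15, 'joint_positions': [-0.854, 0.362, 0.997, 1.837, -0.33, 1.137, 0.257], 'position': [565.226, -20.957, 223.846], 'tool_rot': [-3.128, 0.002, 1.569], 'contact_force': [-0.032, 0.373, -0.049], 'opening': 0.8}
carrier_center 0.6 [341.696 272.2  ] [ 580. -115.   50.]
carrier_knob 0.72 [341.12 186.88] [578. -19.  85.]
carrier_knob 0.48 [513.6 151.8] [716.  10.  85.]
```

View pics/w3.png

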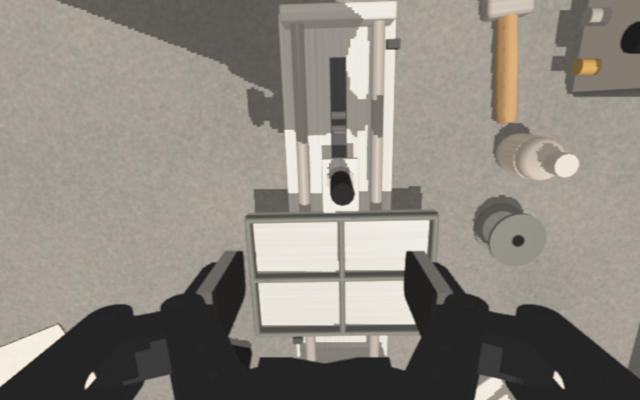

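Emit:
drive_tool(
  commands="0.8 0.1 1.3 3 0;0.8 0 0 4.5 0;0.8 0 0 4.5 0;0.8 0 0 3.4 0;0.8 0 0 0 0;0.1 0 0 0 0;0.1 0 0 0 0;0.1 0 0 0 0;0.1 0 0 0 0;0.1 0 0 0 0",
  squeeze=40,
)

```text
time: 12.55
position: [577.6, -20.3, 76.5]
tool_rot: [-3.128, -0.004, 1.569]
contact_force: [-13.1, 1.3, 13.2]
opening: 0.22
```

Emit:
drive_tool(
  commands="0.1 0 0 -0.5 0;0.1 1 0 0 0;0.1 1.5 0 0 0;0.1 1.5 0 0 0;0.1 1.5 0 0 0;0.1 1.5 0 0 0;0.1 1.5 0 0 0;0.1 1.5 0 0 0;0.1 1.5 0 0 0;0.1 1.5 0 0 0;0.1 0.8 0 0 0;0.1 0 0 0 0;0.1 0 0 0 0",
)

```text
time: 14.18
position: [574.3, 119.0, 76.8]
tool_rot: [-3.121, 0.0, 1.571]
contact_force: [-13.4, -0.6, -9.6]
opening: 0.214
```

```bash
python3 - <<'E'
from h import *
st(); c=snap('top','t4')
for q,z in (('carrier_center',50),('carrier_knob',85),('slide',0)):
    for d in bot.tip_of('top',q): px=np.array(d['position'])*[640,400];print(q,d['p'],px,atz(c,px,z).round(0))
im=c['color'][120:260,270:440,::-1]; cv2.imwrite('pics/t4c.png',cv2.resize(im,None,fx=4,fy=4,interpolation=cv2.INTER_CUBIC))
E
```

```text
{'time': 14.175, 'joint_positions': [-0.914, 0.599, 0.82, 1.883, -0.549, 0.922, 0.174], 'position': [574.299, 118.952, 76.777], 'tool_rot': [-3.121, 0.0, 1.571], 'contact_force': [-13.442, -0.553, -9.598], 'opening': 0.214}
carrier_center 0.87 [322.176 182.6  ] [578.  26.  50.]
carrier_knob 0.88 [289.088 180.6  ] [580. 118.  85.]
slide 0.84 [352.896 186.48 ] [571. -66.   0.]
slide 0.23 [333.824 126.   ] [752.  -9.   0.]
```

View pics/t4c.png

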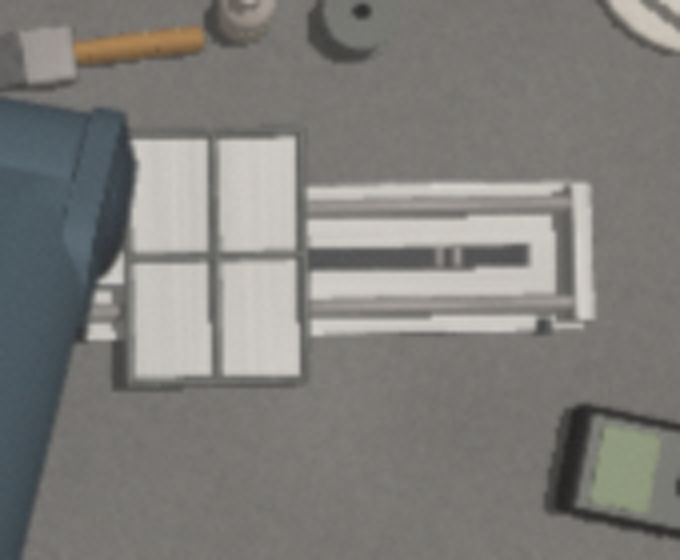

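```bash
python3 - <<'E'
from h import *
c=bot.camera('top')
for p,z in (((286,168),40),((285.5,203),40),((418,166),40),((418.5,200),40),((418,183),40),((286,186),40)): print(p,atz(c,p,z).round(1))
# carrier corners wall-top 61: right edge
for p in ((270+298/4,120+133/4),(270+301/4,120+380/4),(270+130/4,120+383/4)): print(p,atz(c,p,61).round(1))
E
```

```text
(286, 168) [620.4 129.6  40. ]
(285.5, 203) [520.2 130.3  40. ]
(418, 166) [ 627.4 -249.5   40. ]
(418.5, 200) [ 529.6 -249.6   40. ]
(418, 183) [ 578.4 -248.8   40. ]
(286, 186) [568.7 129.2  40. ]
(344.5, 153.25) [660.  -36.4  61. ]
(345.25, 215.0) [486.1 -38.1  61. ]
(302.5, 215.75) [483.8  81.2  61. ]
```

Emit:
drive_tool(
  commands="0.1 0.4 -0.4 0 0;0.1 0.4 0 0 0;0.1 0 0 0 0;0.1 0 0 0 0",
)

```text
time: 14.92
position: [574.1, 127.5, 76.9]
tool_rot: [-3.13, 0.0, 1.572]
contact_force: [-5.6, -1.4, -18.9]
opening: 0.214
```

Emit:
drive_tool(
  commands="0.5 0 0 0 0;0.6 0 0 0 0;0.6 0 0 0 0;0.8 0 0 -4 0;0.8 0 0 -6 0;0.8 -3 0 -4 0;0.8 -3 0 0 0;0.8 0 0 0 0",
)

```text
time: 15.92
position: [581.3, 62.2, 222.9]
tool_rot: [3.137, -0.001, 1.563]
contact_force: [-0.2, -1.4, -0.2]
opening: 0.802
```

```bash
python3 - <<'E'
from h import *
st(); c=snap('wrist','w5')
for q,z in (('carrier_center',50),('carrier_knob',85)):
    for d in bot.tip_of('wrist',q): px=np.array(d['position'])*[640,400];print(q,d['p'],px,atz(c,px,z).round(1))
c=snap('top','t5')
for q,z in (('carrier_center',50),('carrier_knob',85)):
    for d in bot.tip_of('top',q): px=np.array(d['position'])*[640,400];print(q,d['p'],px,atz(c,px,z).round(1))
E
```

```text
{'time': 15.925, 'joint_positions': [-0.973, 0.397, 0.991, 1.807, -0.367, 1.131, 0.133], 'position': [581.313, 62.195, 222.877], 'tool_rot': [3.137, -0.001, 1.563], 'contact_force': [-0.216, -1.416, -0.223], 'opening': 0.802}
carrier_center 0.63 [319.616 212.92 ] [577.7  31.2  50. ]
carrier_knob 0.6 [312.576 103.92 ] [573.7 130.9  85. ]
carrier_center 0.7 [319.104 182.48 ] [578.1  35.   50. ]
carrier_center 0.31 [240.512 264.4  ] [348.2 253.7  50. ]
```

View pics/w5.png

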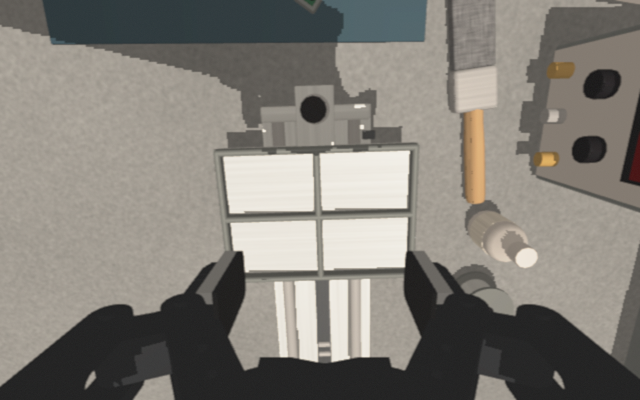

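```bash
python3 - <<'E'
from h import *
c=bot.camera('wrist')
im=c['color'][130:290,200:430,::-1]; cv2.imwrite('pics/w5c.png',cv2.resize(im,None,fx=3.4,fy=3.4,interpolation=cv2.INTER_CUBIC))
P=np.array([atz(c,p,61) for p in((217,151),(417,145),(406,273),(231,279))]);print(P.round(1),P.mean(0))
c=snap('side','s5')
im=c['color'][180:340,250:420,::-1]; cv2.imwrite('pics/s5c.png',cv2.resize(im,None,fx=3.5,fy=3.5,interpolation=cv2.INTER_CUBIC))
for q,z in (('carrier_center',50),('carrier_knob',85),('slide',0)):
    for d in bot.tip_of('side',q): px=np.array(d['position'])*[640,400];print(q,d['p'],px,atz(c,px,z).round(1))
E
```

```text
[[486.8  97.2  61. ]
 [659.7 102.6  61. ]
 [658.  -18.8  61. ]
 [490.2 -25.4  61. ]] [573.70221568  38.90593872  61.        ]
carrier_center 0.75 [335.104 233.6  ] [583.9  23.5  50. ]
carrier_knob 0.56 [329.28 194.4 ] [578.5 132.6  85. ]
slide 0.95 [337.024 270.8  ] [580.9 -61.    0. ]
slide 0.64 [330.624 195.2  ] [588.8 202.4   0. ]
```

View pics/w5c.png

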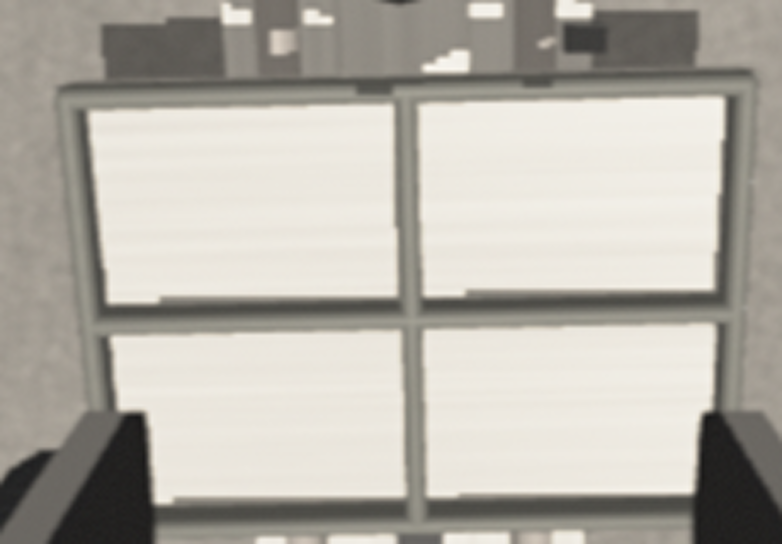

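View pics/s5c.png

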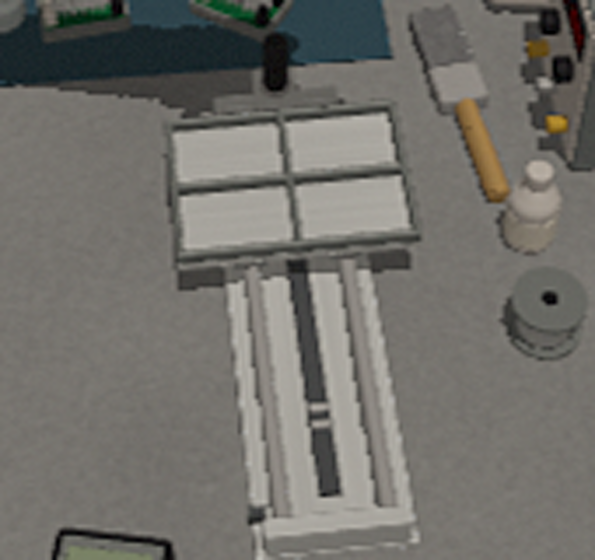

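```bash
python3 - <<'E'
from h import *
c=bot.camera('wrist')
f=lambda x,y:(200+x/3.4,130+y/3.4)
for n,p,z in (('cross',(410,318),61),('TL',(60,88),61),('TR',(755,74),61),('botmid',(416,526),61),('topmid',(403,85),61),('knobtop',None,0)):
    if p: print(n,atz(c,f(*p),z).round(1))
print('knob top',atz(c,(313,108),105))
s=bot.camera('side'); g=lambda x,y:(250+x/3.5,180+y/3.5)
for n,p,z in (('cross',(290,181),61),('knobtop',(275,42),105),('BL',(182,257),61),('BR',(418,237),61),('TL',(166,122),61),('TR',(390,105),61)): print(n,atz(s,g(*p),z).round(1))
for p in ((258,520),(413,505)): print('slide end',atz(s,g(*p),40).round(1))
t=bot.camera('top')
cv2.imwrite('pics/t5c.png',cv2.resize(t['color'][120:260,270:440,::-1],None,fx=4,fy=4,interpolation=cv2.INTER_CUBIC))
E
```

```text
cross [576.5  29.6  61. ]
TL [487.1  91.8  61. ]
TR [664.7  95.3  61. ]
botmid [577.9 -32.8  61. ]
topmid [574.9  92.5  61. ]
knob top [571.86271319 132.17661784 105.        ]
cross [577.8  22.2  61. ]
knobtop [575.8 124.1 105. ]
BL [492.5 -39.2  61. ]
BR [666.6 -37.4  61. ]
TL [487.   87.9  61. ]
TR [663.   88.5  61. ]
slide end [ 531.1 -238.5   40. ]
slide end [ 635.1 -237.    40. ]
```

View pics/t5c.png

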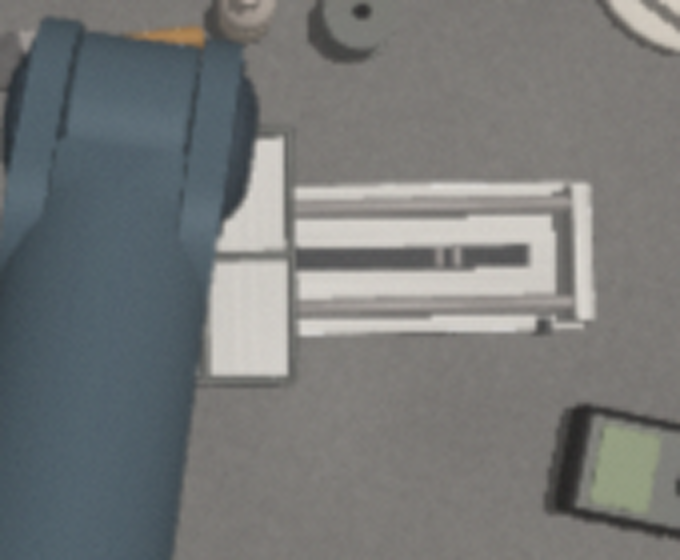

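Emit:
drive_tool(
  commands="0.6 3.2 -0.4 2 0;0.6 3.2 -0.4 2 0;0.6 0 0 4.5 0;0.6 0 0 4.5 0;0.6 0 0 1.5 0;0.6 0 0 0 0;0.1 0 0 0 0;0.1 0 0 0 0;0.1 0 0 0 0;0.1 0 0 0 0;0.1 0 0 0 0",
  squeeze=30,
)

```text
time: 18.0
position: [574.2, 130.5, 77.3]
tool_rot: [3.137, -0.001, 1.57]
contact_force: [1.6, 0.6, 6.9]
opening: 0.224
```

Emit:
drive_tool(
  commands="0.1 -0.1 0 0 0;0.1 0 0 0 0",
)

```text
time: 18.25
position: [574.3, 130.3, 77.4]
tool_rot: [3.137, -0.002, 1.57]
contact_force: [2.1, 0.8, 6.5]
opening: 0.223
```

Emit:
drive_tool(
  commands="0.1 -0.1 0 0 0;0.1 0 0 0 0",
)

```text
time: 18.5
position: [574.2, 130.1, 77.3]
tool_rot: [3.137, -0.003, 1.57]
contact_force: [1.0, 2.1, 6.1]
opening: 0.224
```

Emit:
drive_tool(
  commands="0.1 -0.1 0 0 0;0.1 0 0 0 0",
)

```text
time: 18.75
position: [574.2, 130.0, 77.3]
tool_rot: [3.137, -0.004, 1.571]
contact_force: [1.2, 2.5, 6.3]
opening: 0.22
```

Emit:
drive_tool(
  commands="0.1 -0.1 0 0 0;0.1 0 0 0 0",
)

```text
time: 19.0
position: [574.3, 129.8, 77.4]
tool_rot: [3.137, -0.005, 1.571]
contact_force: [1.5, 4.3, 6.7]
opening: 0.223
```

Emit:
drive_tool(
  commands="0.1 0.4 0 0 0;0.1 0 0 0 0;0.5 0 0 0 0;0.6 0 0 0 0;0.6 0 0 -3 0;0.8 0 0 -5 0;0.8 0 0 -6 0;0.8 5 -5 -3 0;0.8 5 -5 0 0;0.8 5 -2 0 0;0.8 0 0 0 0",
)

```text
time: 20.38
position: [463.0, 271.3, 238.7]
tool_rot: [-3.138, -0.001, 1.581]
contact_force: [0.5, -0.5, -0.4]
opening: 0.801
```

```bash
python3 - <<'E'
from h import *
st(); c=snap('wrist','w6')
for n in('wrist',):
  for q in ('module1_grip','module2_grip','module3_grip'):
    for d in bot.tip_of(n,q): px=np.array(d['position'])*[640,400];print(q,d['p'],px,atz(c,px,45).round(1))
snap('top','t6')
E
```

```text
{'time': 20.375, 'joint_positions': [-1.489, 0.247, 1.018, 1.897, -0.235, 1.127, -0.37], 'position': [463.026, 271.251, 238.669], 'tool_rot': [-3.138, -0.001, 1.581], 'contact_force': [0.485, -0.548, -0.4], 'opening': 0.801}
module1_grip 0.76 [283.072  52.72 ] [424.4 384.2  45. ]
module2_grip 0.92 [280.192 186.2  ] [418.9 261.2  45. ]
module2_grip 0.52 [435.776  71.8  ] [563.1 369.4  45. ]
module3_grip 0.58 [434.496  74.   ] [562.2 367.5  45. ]
```

View pics/w6.png

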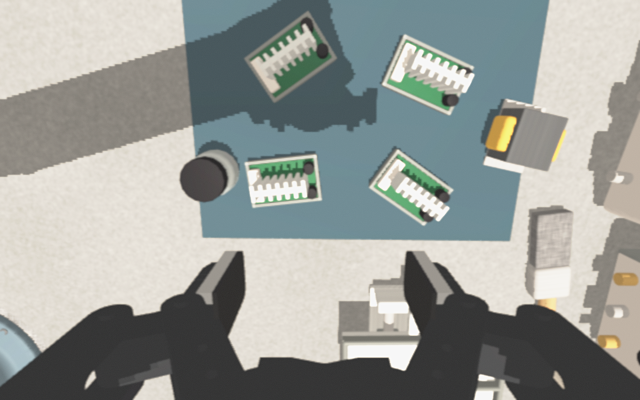

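View pics/t6.png

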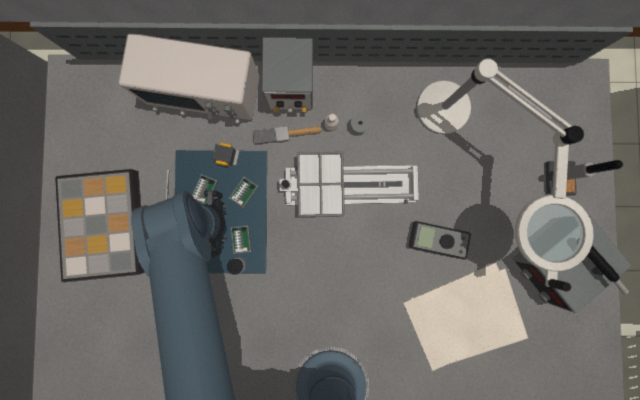

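```bash
python3 - <<'E'
from h import *
c=cv2.imread('pics/w6.png')
cv2.imwrite('pics/w6c.png',cv2.resize(c[0:240,230:490],None,fx=3,fy=2.5,interpolation=cv2.INTER_CUBIC))
E
```

```text
(no output)
```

View pics/w6c.png

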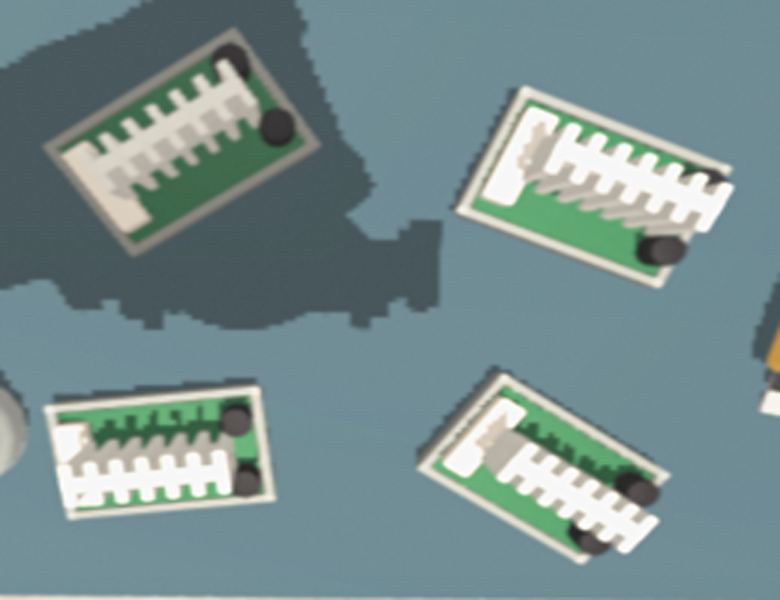

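```bash
cat >> h.py <<'E'
def rect(c,pts,z=17):
    P=np.array([atz(c,p,z)[:2] for p in pts]); m=P.mean(0)
    l=(P[1]+P[2]-P[0]-P[3])/2; w=(P[3]+P[2]-P[0]-P[1])/2
    print(m.round(1),'len',np.linalg.norm(l).round(1),'wid',np.linalg.norm(w).round(1),'ang(long axis from +x) deg',np.degrees(np.arctan2(l[1],l[0])).round(1), 'rad',np.arctan2(l[1],l[0]).round(3), 'widax-90',(np.degrees(np.arctan2(w[1],w[0]))+90).round(1))
E
python3 - <<'E'
from h import *
c=bot.camera('wrist')
f=lambda L:[(230+x/3,y/2.5) for x,y in L]
for n,L in dict(A=[(45,407),(258,387),(273,498),(68,518)],B=[(500,372),(668,475),(583,562),(418,465)],C=[(45,147),(235,28),(318,145),(133,255)],D=[(522,88),(730,170),(660,285),(457,210)]).items(): print(n,end=' ');rect(c,f(L))
for n in ('module1_grip',): 
  for q in bot.tip_of('wrist',n): print(q)
E
```

```text
A [424.2 251.9] len 75.6 wid 49.0 ang(long axis from +x) deg 6.4 rad 0.111 widax-90 5.9
B [561.5 244. ] len 76.9 wid 48.4 ang(long axis from +x) deg -35.4 rad -0.619 widax-90 -34.8
C [435.5 375. ] len 74.9 wid 49.0 ang(long axis from +x) deg 33.5 rad 0.584 widax-90 33.0
D [570.9 358. ] len 76.1 wid 48.1 ang(long axis from +x) deg -22.9 rad -0.4 widax-90 -23.3
{'position': [0.4281, 0.105], 'p': 0.91}
```

```bash
python3 - <<'E'
from h import *
c=bot.camera('wrist')
for p in ((424.2,251.9),(561.5,244),(435.5,375),(570.9,358)):
    print(p,[proj(c,(*p,z)).round(0) for z in (3,17,45,63)])
V=np.array(c['view']); print('cam',-V[:3,:3].T@V[:3,3])
im=cv2.imread('pics/w6.png')
for p,a in (((424.2,251.9),.111),((561.5,244),-.619),((435.5,375),.584),((570.9,358),-.4)):
    for z,h,col in ((63,8,(0,0,255)),(17,25,(255,0,0))):
        hl=26 if h==8 else 38
        q=[proj(c,(p[0]+u*np.cos(a)-v*np.sin(a),p[1]+u*np.sin(a)+v*np.cos(a),z)) for u,v in((-hl,-h),(hl,-h),(hl,h),(-hl,h))]
        cv2.polylines(im,[np.array(q).round().astype(int)],True,col)
cv2.imwrite('pics/w6d.png',cv2.resize(im[0:240,230:490],None,fx=3,fy=2.5,interpolation=cv2.INTER_CUBIC))
E
```

```text
(424.2, 251.9) [array([285., 179.]), array([284., 182.]), array([280., 188.]), array([278., 192.])]
(561.5, 244) [array([408., 185.]), array([411., 188.]), array([418., 195.]), array([422., 199.])]
(435.5, 375) [array([292.,  60.]), array([290.,  59.]), array([288.,  55.]), array([285.,  52.])]
(570.9, 358) [array([424.,  77.]), array([427.,  76.]), array([436.,  74.]), array([443.,  72.])]
cam [468.47184192 330.12755709 381.63931698]
```

View pics/w6d.png

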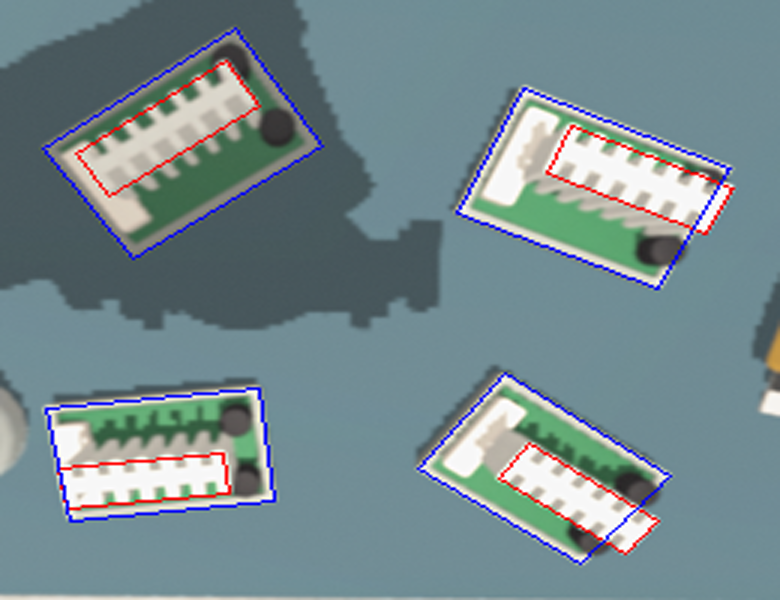

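```bash
cat >> h.py <<'E'
def rel(x,y,z,yaw=None):
    o=bot.get_obs(); p=np.array(o['position']); w=o['tool_rot'][2]
    d=np.array([x,y,z])-p
    tx=np.array([np.cos(w),np.sin(w)]); ty=np.array([np.sin(w),-np.cos(w)])
    print('t',round(float(o['time']),2),'pos',p.round(1),'yaw',round(w,3),'rel cm',(np.array([d[:2]@tx,d[:2]@ty,-d[2]])/10).round(2),'norm',(np.linalg.norm(d)/10).round(1), 'turn',None if yaw is None else round((w-yaw+np.pi)%(2*np.pi)-np.pi,3))
E
```

Emit:
drive_tool(
  commands="0.6 0 0 0 -0.186;0.6 0 0 0 -0.186;0.6 0 0 0 -0.186;0.6 0 0 0 -0.186;0.6 0 0 0 -0.186;0.6 0 0 0 -0.186;0.6 0 0 0 -0.186;0.6 0 0 0 -0.186;0.6 0 0 0 -0.186;0.6 0 0 0 0",
)

```text
time: 22.02
position: [467.5, 264.3, 239.7]
tool_rot: [-3.142, -0.0, -3.043]
contact_force: [0.4, -0.3, -0.8]
opening: 0.597
```

```bash
python3 -c "
from h import *
rel(424.2,251.9,28,3.253)"
```

```text
t 22.02 pos [467.5 264.3 239.7] yaw -3.043 rel cm [ 4.43 -0.81 21.17] norm 21.6 turn -0.013
```

Emit:
drive_tool(
  commands="0.6 1.5 -0.3 4 0;0.6 1.5 -0.3 4 0;0.6 1.4 -0.2 4 -0.013;0.6 0 0 0 0;0.6 0 0 0 0",
)

```text
time: 22.65
position: [426.0, 253.3, 121.1]
tool_rot: [3.141, 0.003, -3.028]
contact_force: [0.3, 0.4, 0.7]
opening: 0.599
```

```bash
python3 -c "
from h import *
rel(424.2,251.9,28,3.253);snap('wrist','w7')"
```

```text
t 22.65 pos [426.  253.3 121.1] yaw -3.028 rel cm [ 0.19 -0.12  9.31] norm 9.3 turn 0.002
```

View pics/w7.png

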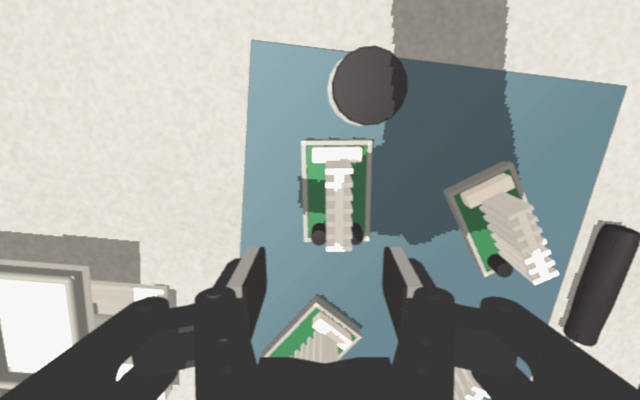

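Emit:
drive_tool(
  commands="0.6 0.2 -0.1 3 0;0.6 0 0 3 0;0.6 0 0 3.2 0;0.6 0 0 0 0;0.6 0 0 0 0;0.1 0 0 0 0;0.1 0 0 0 0;0.1 0 0 0 0;0.1 0 0 0 0;0.1 0 0 0 0",
  squeeze=40,
)

```text
time: 23.95
position: [423.5, 253.4, 29.3]
tool_rot: [3.139, 0.002, -3.026]
contact_force: [-1.0, 2.1, 6.4]
opening: 0.182
```

Emit:
drive_tool(
  commands="0.1 0 0 -1 0;0.1 0 0 -4 0;0.1 0 0 -5 0;0.1 0 0 -3 0;0.1 0 0 0 0;0.1 0 0 0 0",
)

```text
time: 24.7
position: [420.9, 250.6, 156.4]
tool_rot: [-3.14, -0.003, -3.026]
contact_force: [-0.1, -0.1, -2.5]
opening: 0.179
```

```bash
python3 -c "
from h import *
rel(576.5,30,170,3.16);snap('wrist','w8')"
```

```text
t 24.7 pos [420.9 250.6 156.4] yaw -3.026 rel cm [-12.92 -23.7   -1.36] norm 27.0 turn 0.097
```

View pics/w8.png

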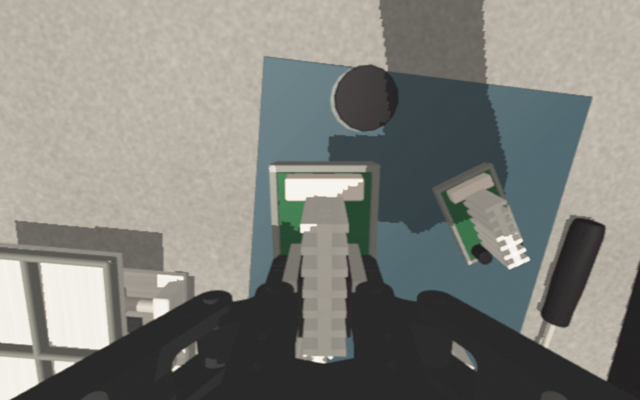

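```bash
cat >> h.py <<'E'
def held(c,pts,dz=-12):
    # connector-end corners of shell top (left,right in image) -> offset in tool frame
    o=bot.get_obs(); p=np.array(o['position']); w=o['tool_rot'][2]
    tx=np.array([np.cos(w),np.sin(w)]); ty=np.array([np.sin(w),-np.cos(w)])
    P=[atz(c,q,p[2]+dz)[:2] for q in pts]
    L=[np.array([(a-p[:2])@tx,(a-p[:2])@ty]) for a in P]; d=L[1]-L[0]
    print('corners tool',np.round(L,1).tolist(),'width',np.linalg.norm(d).round(1),'tilt',np.round(np.arctan2(d[0],abs(d[1])),3),'endmid',((L[0]+L[1])/2).round(1))
E
python3 -c "
from h import *
c=bot.camera('wrist'); held(c,((271,165),(378,163)))
rel(533,-2,170,3.16)"
```

```text
corners tool [[42.3, -24.9], [43.2, 23.1]] width 48.0 tilt 0.019 endmid [42.8 -0.9]
t 24.8 pos [420.7 250.4 155.8] yaw -3.026 rel cm [ -8.26 -26.36  -1.42] norm 27.7 turn 0.097
```

Emit:
drive_tool(
  commands="0.1 0 0 0 0.097;0.1 0 0 0 0",
)

```text
time: 25.05
position: [421.3, 250.7, 156.2]
tool_rot: [-3.139, -0.002, -3.122]
contact_force: [-0.3, 0.8, -1.1]
opening: 0.178
```

```bash
python3 -c "
from h import *
rel(533,-2,170,3.16)"
```

```text
t 25.05 pos [421.3 250.7 156.2] yaw -3.122 rel cm [-10.68 -25.48  -1.38] norm 27.7 turn 0.001
```

```bash
python3 -c "
from h import *
from scipy.spatial.transform import Rotation as Ro
o=bot.get_obs(); c=bot.camera('wrist'); V=np.array(c['view'])
T=np.eye(4);T[:3,:3]=Ro.from_euler('xyz',o['tool_rot']).as_matrix();T[:3,3]=o['position']
X=V@T; np.save('X.npy',X); print(X.round(3)); 
T2=np.eye(4);T2[:3,:3]=Ro.from_euler('xyz',[3.141,.003,-3.028]).as_matrix();T2[:3,3]=[426,253.3,121.1]
c2=dict(c);c2['view']=X@np.linalg.inv(T2)
rect(c2,((302,141),(372,140),(370,240),(304,243)))
T2[:3,:3]=Ro.from_euler('xyz',[-3.138,-.001,1.581]).as_matrix();T2[:3,3]=[463,271.3,238.7]
c2['view']=X@np.linalg.inv(T2); print('cam w6 pred',(np.linalg.inv(c2['view']))[:3,3])
snap('wrist','w9')
held(c,((271,165),(378,163)))
"
```

```text
[[-1.0000e-03  1.0000e+00  0.0000e+00  1.0390e+00]
 [ 9.6400e-01  0.0000e+00  2.6700e-01 -2.7033e+01]
 [ 2.6700e-01  1.0000e-03 -9.6400e-01 -1.5493e+02]
 [ 0.0000e+00  0.0000e+00  0.0000e+00  1.0000e+00]]
[419. 261.] len 49.7 wid 76.1 ang(long axis from +x) deg 98.3 rad 1.715 widax-90 97.0
cam w6 pred [461.87684511 338.59140914 380.84644974]
corners tool [[42.6, -25.1], [43.5, 22.7]] width 47.8 tilt 0.018 endmid [43.1 -1.2]
```

View pics/w9.png

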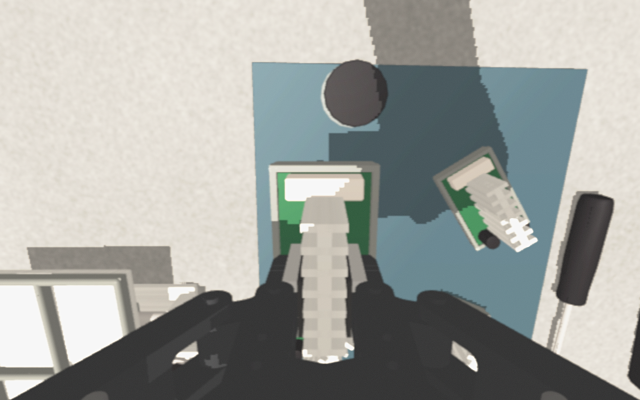

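```bash
cat >> h.py <<'E'
import json
def shot(cam,name):
    c=snap(cam,name); json.dump({k:(np.array(c[k]).tolist()) for k in('fx','fy','cx','cy','view')},open(f'pics/{name}.json','w')); return c
def cal(name): 
    d=json.load(open(f'pics/{name}.json')); d['view']=np.array(d['view']); return d
E
python3 - <<'E'
from h import *
from scipy.spatial.transform import Rotation as Ro
X=np.load('X.npy'); c=dict(bot.camera('wrist'))
T2=np.eye(4);T2[:3,:3]=Ro.from_euler('xyz',[-3.138,-.001,1.581]).as_matrix();T2[:3,3]=[463,271.3,238.7]
c['view']=X@np.linalg.inv(T2)
f=lambda L:[(230+x/3,y/2.5) for x,y in L]
for n,L in dict(A=[(45,407),(258,387),(273,498),(68,518)],B=[(500,372),(668,475),(583,562),(418,465)],C=[(45,147),(235,28),(318,145),(133,255)],D=[(522,88),(730,170),(660,285),(457,210)]).items(): print(n,end=' ');rect(c,f(L))
rel(640,30,240)
E
```

```text
A [417.7 261.1] len 75.5 wid 48.9 ang(long axis from +x) deg 7.3 rad 0.127 widax-90 6.8
B [554.8 255.3] len 76.6 wid 48.2 ang(long axis from +x) deg -34.6 rad -0.604 widax-90 -33.9
C [427.2 384.1] len 74.8 wid 48.9 ang(long axis from +x) deg 34.3 rad 0.599 widax-90 33.8
D [562.5 369.1] len 75.9 wid 48.0 ang(long axis from +x) deg -22.1 rad -0.386 widax-90 -22.5
t 25.2 pos [421.8 251.1 157. ] yaw -3.122 rel cm [-21.38 -22.53  -8.3 ] norm 32.2 turn None
```

Emit:
drive_tool(
  commands="0.1 -1 -1 -3 0;0.1 -3.5 -3.7 -2.6 0;0.1 -3.5 -3.7 -2.6 0;0.1 -3.5 -3.7 0 0;0.1 -3.5 -3.7 0 0;0.1 -3.5 -3.7 0 0;0.1 -2.9 -3 0 0;0.1 0 0 0 0;0.1 0 0 0 0;0.1 0 0 0 0",
)

```text
time: 26.45
position: [639.6, 32.7, 239.2]
tool_rot: [3.14, -0.001, -3.12]
contact_force: [0.2, -0.6, -2.2]
opening: 0.182
```

```bash
python3 - <<'E'
from h import *
rel(538,-2,130,3.16)
c=shot('wrist','w10')
print(-np.array(c['view'])[:3,:3].T@np.array(c['view'])[:3,3])
E
```

```text
t 26.45 pos [639.6  32.7 239.2] yaw -3.12 rel cm [10.23 -3.25 10.92] norm 15.3 turn 0.003
[572.31838827  30.11446986 381.32633402]
```

View pics/w10.png

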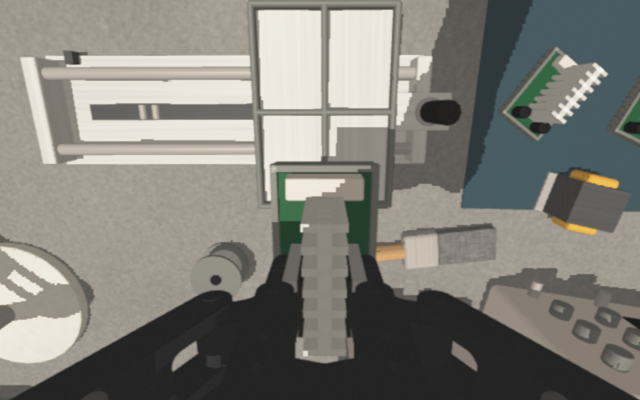

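```bash
python3 - <<'E'
from h import *
c=cal('w10'); im=cv2.imread('pics/w10.png')
cv2.imwrite('pics/w10c.png',cv2.resize(im[0:215,240:410],None,fx=4,fy=2.75,interpolation=cv2.INTER_CUBIC))
def draw(cx,cy,th,col):
    for z,hx,hy in((60,91,65),(61,85.5,59.5),):
        q=[proj(c,(cx+u*np.cos(th)-v*np.sin(th),cy+u*np.sin(th)+v*np.cos(th),z)) for u,v in((-hx,-hy),(hx,-hy),(hx,hy),(-hx,hy))]
        cv2.polylines(im,[np.array(q).round().astype(int)],True,col)
print([(n,atz(c,p,61).round(1)) for n,p in (('cross',(324,111)),('tl',(250,3)),('tr',(400,3)),('knobtop',(441,112)))])
E
```

```text
[('cross', array([575.7,  30.4,  61. ])), ('tl', array([490.6, -32.6,  61. ])), ('tr', array([488. ,  91.6,  61. ])), ('knobtop', array([574.4, 135.2,  61. ]))]
```

View pics/w10c.png

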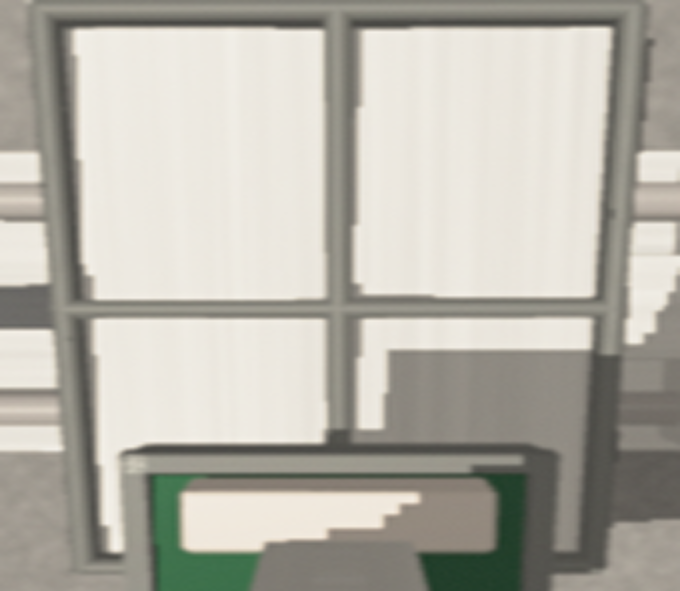

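```bash
python3 - <<'E'
from h import *
rel(538.5,-1.2,100,3.16)
held(cal('w10'),((271.5,163.5),(378.5,162.5)))
E
```

```text
t 26.5 pos [639.6  32.7 239.3] yaw -3.12 rel cm [10.18 -3.17 13.93] norm 17.5 turn 0.003
corners tool [[43.0, -24.5], [43.4, 23.4]] width 47.9 tilt 0.009 endmid [43.2 -0.6]
```

Emit:
drive_tool(
  commands="0.1 2.5 -0.8 1 0;0.1 2.5 -0.8 2 0;0.1 2.5 -0.8 3 0;0.1 2.7 -0.8 3 0;0.1 0 0 3 0;0.1 0 0 2 0;0.1 0 0 0 0;0.1 0 0 0 0;0.1 0 0 0 0",
)

```text
time: 27.62
position: [540.4, -3.4, 100.9]
tool_rot: [3.141, 0.003, -3.123]
contact_force: [0.1, -0.4, -2.2]
opening: 0.184
```

```bash
python3 - <<'E'
from h import *
rel(538.5,-1.2,76,3.16)
c=shot('wrist','w11'); st()
E
```

```text
t 27.62 pos [540.4  -3.4 100.9] yaw -3.123 rel cm [0.18 0.22 2.49] norm 2.5 turn 0.0
{'time': 27.675, 'joint_positions': [-0.749, 0.443, 0.814, 2.0, -0.421, 0.869, 1.884], 'position': [540.172, -3.354, 100.812], 'tool_rot': [3.141, 0.002, -3.123], 'contact_force': [-1.063, 1.168, -1.905], 'opening': 0.182}
```

View pics/w11.png

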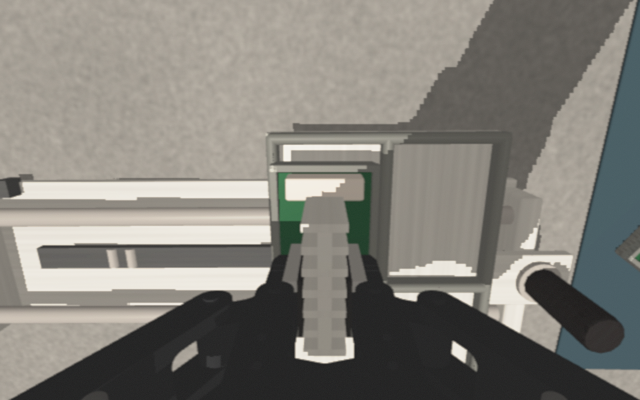

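Emit:
drive_tool(
  commands="0.1 0.2 0.2 0.6 0;0.1 0 0 0.7 0;0.1 0 0 0.6 0;0.1 0 0 0.6 0;0.1 0 0 0.1 0;0.1 0 0 0 0",
)

```text
time: 28.42
position: [536.6, -2.0, 76.2]
tool_rot: [3.139, -0.003, -3.124]
contact_force: [-9.6, 0.6, 20.4]
opening: 0.18
```

Emit:
drive_tool(
  commands="0.1 0.2 0 -0.1 0;0.1 0 0 0 0",
)

```text
time: 28.68
position: [536.6, -2.0, 76.2]
tool_rot: [3.141, 0.003, -3.124]
contact_force: [-1.4, -1.0, 8.3]
opening: 0.179
```

```bash
python3 - <<'E'
from h import *
st(); c=shot('wrist','w12')
E
```

```text
{'time': 28.675, 'joint_positions': [-0.727, 0.476, 0.784, 2.02, -0.458, 0.822, 1.909], 'position': [536.565, -1.958, 76.182], 'tool_rot': [3.141, 0.003, -3.124], 'contact_force': [-1.396, -0.951, 8.332], 'opening': 0.179}
```

View pics/w12.png

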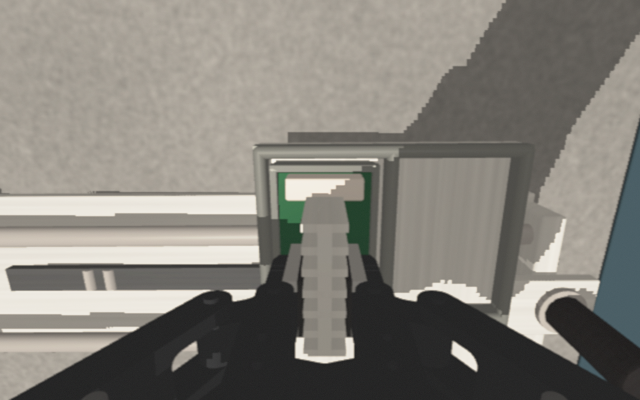

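Emit:
drive_tool(
  commands="0.35 0 0 0 0;0.45 0 0 0 0;0.45 0 0 0 0;0.45 0 0 -4 0;0.6 0 0 -6 0;0.6 0 0 -6 0;0.6 -1 5 0 0;0.6 -1 6 0 0;0.6 -1 6 0 0;0.6 -1 5 0 0.12;0.6 0 0 0 0.12;0.6 0 0 0 0.18;0.6 0 0 0 0.18;0.6 0 0 0 0;0.6 0 0 0 0;0.6 0 0 0 0",
)

```text
time: 30.72
position: [570.8, 219.2, 234.6]
tool_rot: [3.141, -0.0, 2.561]
contact_force: [-0.1, 0.7, -0.5]
opening: 0.598
```

```bash
python3 - <<'E'
from h import *
rel(555,255,130,2.538)
c=shot('wrist','w13')
for q in ('module1_grip','module2_grip','module3_grip'):
    for d in bot.tip_of('wrist',q): px=np.array(d['position'])*[640,400];print(q,d['p'],px,atz(c,px,45).round(1))
E
```

```text
t 30.73 pos [570.8 219.2 234.6] yaw 2.561 rel cm [ 3.29  2.13 10.46] norm 11.2 turn 0.023
module2_grip 0.55 [100.8 284.6] [536.6 -43.8  45. ]
module2_grip 0.54 [176.512 280.2  ] [576.9  27.   45. ]
module2_grip 0.36 [336.128 318.   ] [708.3 143.7  45. ]
```

View pics/w13.png

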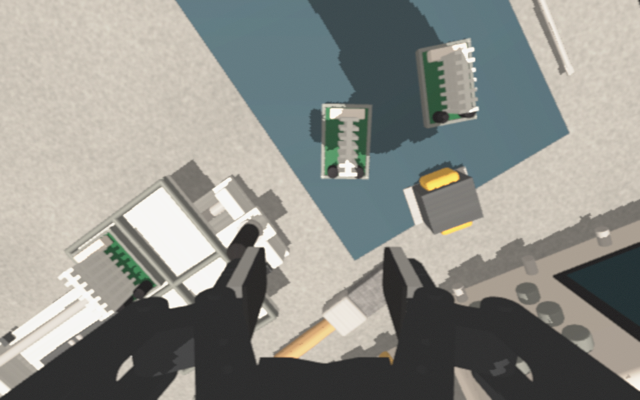

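```bash
cat >> h.py <<'E'
def mod(name,p,a,pts=None):
    """overlay check"""
    c=cal(name); im=cv2.imread(f'pics/{name}.png')
    for z,h,hl,col in ((63,8,26,(0,0,255)),(17,25,38,(255,0,0))):
        q=[proj(c,(p[0]+u*np.cos(a)-v*np.sin(a),p[1]+u*np.sin(a)+v*np.cos(a),z)) for u,v in((-hl,-h),(hl,-h),(hl,h),(-hl,h))]
        cv2.polylines(im,[np.array(q).round().astype(int)],True,col)
    m=proj(c,(*p,30)).astype(int); x0=max(0,m[0]-80);y0=max(0,m[1]-65)
    cv2.imwrite('pics/'+name+'_o.png',cv2.resize(im[y0:y0+130,x0:x0+160],None,fx=4,fy=4,interpolation=cv2.INTER_CUBIC)); print('crop',x0,y0)
E
python3 - <<'E'
from h import *
rect(cal('w13'),[(324,104),(321,178),(368,180),(371,104)])
mod('w13',(555,255.3),-.6)
E
```

```text
[556.6 254.4] len 76.4 wid 48.4 ang(long axis from +x) deg -34.6 rad -0.604 widax-90 145.4
crop 266 77
```

View pics/w13_o.png

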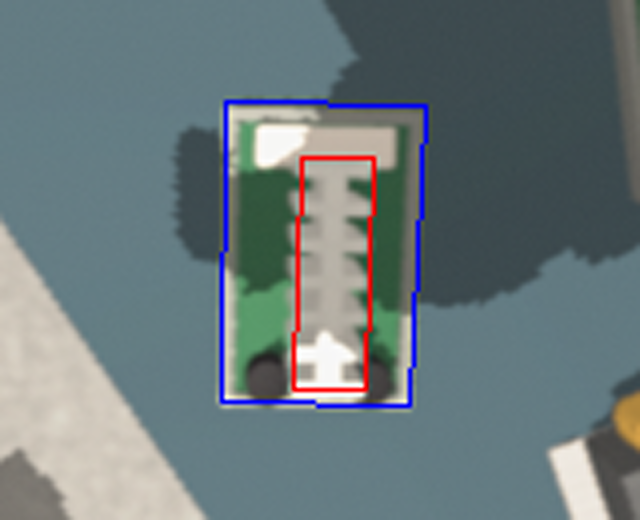

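```bash
python3 -c "
from h import *
rel(556,254,28,2.54)"
```

```text
t 30.93 pos [570.9 219.2 234.7] yaw 2.56 rel cm [ 3.15  2.09 20.67] norm 21.0 turn 0.02
```

Emit:
drive_tool(
  commands="0.6 1 0.7 3 0;0.6 1 0.7 4 0;0.6 1.1 0.7 4 0;0.6 0 0 2.5 0.02;0.6 0 0 0 0;0.6 0 0 0 0;0.6 0 0 0 0",
)

```text
time: 31.8
position: [558.0, 253.9, 101.5]
tool_rot: [3.139, 0.001, 2.539]
contact_force: [0.0, 0.3, -0.2]
opening: 0.598
```

```bash
python3 -c "
from h import *
rel(556,254,29,2.54)"
```

```text
t 31.8 pos [558.  253.9 101.5] yaw 2.539 rel cm [ 0.17 -0.1   7.25] norm 7.3 turn -0.001
```

Emit:
drive_tool(
  commands="0.6 0.2 -0.1 2.5 0;0.6 0 0 2.5 0;0.6 0 0 2.2 0;0.6 0 0 0 0;0.6 0 0 0 0;0.1 0 0 0 0;0.1 0 0 0 0;0.1 0 0 0 0;0.1 0 0 0 0;0.1 0 0 -1 0;0.1 0 0 -4 0;0.1 0 0 -5 0;0.1 0 0 -5 -0.15;0.1 0 0 -5 -0.15;0.1 0 0 0 -0.15;0.1 0 0 0 -0.17;0.1 0 0 0 0;0.1 0 0 0 0",
)

```text
time: 34.05
position: [553.6, 253.7, 227.0]
tool_rot: [-3.141, -0.001, -3.126]
contact_force: [-0.6, 0.1, -2.3]
opening: 0.181
```

```bash
python3 -c "
from h import *
rel(640,30,240,3.16);shot('wrist','w14')"
```

```text
t 34.05 pos [553.6 253.7 227. ] yaw -3.126 rel cm [ -8.29 -22.5   -1.3 ] norm 24.0 turn -0.003
```

View pics/w14.png

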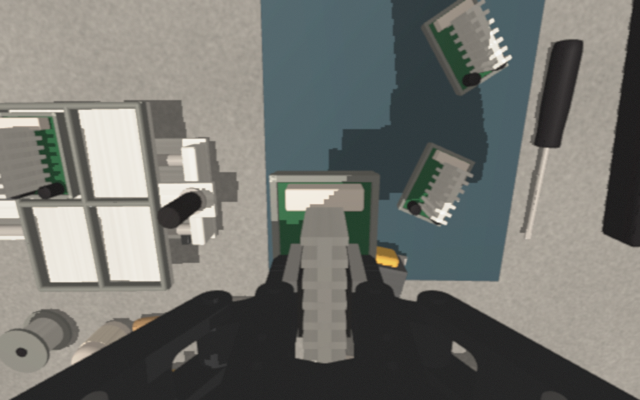

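```bash
python3 -c "
from h import *
held(cal('w14'),((269,173),(379,172)))
rel(619,62,150)"
```

```text
corners tool [[38.7, -25.9], [39.1, 23.7]] width 49.6 tilt 0.008 endmid [38.9 -1.1]
t 34.1 pos [553.8 253.7 227. ] yaw -3.126 rel cm [ -6.22 -19.27   7.7 ] norm 21.7 turn None
```

Emit:
drive_tool(
  commands="0.1 -1.6 -4.8 0 0;0.1 -1.6 -4.8 1 0;0.1 -1.6 -4.8 2 0;0.1 -1.6 -4.8 3 0;0.1 0 0 3 0;0.1 0 0 3 0;0.1 0 0 0 0;0.1 0 0 0 0;0.1 0 0 0 0",
)

```text
time: 35.22
position: [623.2, 63.5, 109.5]
tool_rot: [3.141, 0.003, -3.123]
contact_force: [0.2, 0.4, -1.7]
opening: 0.182
```

```bash
python3 -c "
from h import *
rel(620,62.5,76.5,3.16);c=shot('wrist','w15')"
```

```text
t 35.23 pos [623.2  63.5 109.5] yaw -3.123 rel cm [ 0.32 -0.1   3.3 ] norm 3.3 turn -0.0
```

View pics/w15.png

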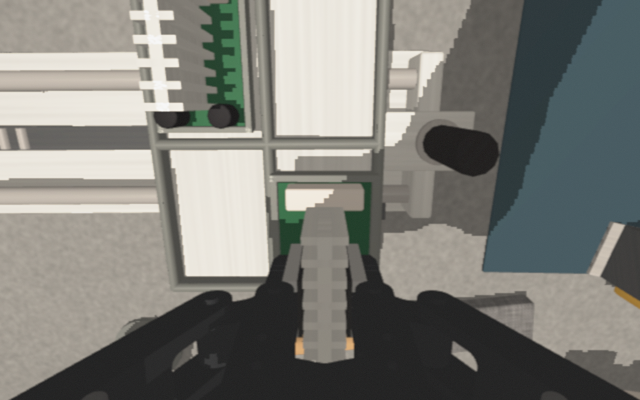

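```bash
python3 -c "
from h import *
c=cal('w15')
print(atz(c,(267,143),61),atz(c,(383,141),61),atz(c,(158,145),61), atz(c,(175,286),61))"
```

```text
[575.67396331  30.53808572  61.        ] [573.46905935  93.6581729   61.        ] [577.81755492 -28.9593343   61.        ] [663.53124635 -28.13056173  61.        ]
```

Emit:
drive_tool(
  commands="0.1 0.3 -0.1 0.8 0;0.1 0 0 0.8 0;0.1 0 0 0.8 0;0.1 0 0 0.7 0;0.1 0 0 0.2 0;0.1 0 0 0 0",
)

```text
time: 36.02
position: [618.8, 62.3, 75.7]
tool_rot: [3.141, -0.001, -3.124]
contact_force: [-3.7, 0.1, 5.5]
opening: 0.181
```

Emit:
drive_tool(
  commands="0.35 0 0 0 0;0.45 0 0 0 0;0.45 0 0 0 0;0.45 0 0 -4 0;0.6 0 0 -6 0;0.6 0 0 -5 0;0.6 0.6 5 0 0;0.6 0.6 5.5 0 0;0.6 0.6 5.5 0 0;0.6 0.6 5.5 0 0;0.6 0.6 5.5 0 0.13;0.6 0 0 0 0.13;0.6 0 0 0 0.13;0.6 0 0 0 0;0.6 0 0 0 0;0.6 0 0 0 0",
)

```text
time: 38.02
position: [584.0, 331.4, 224.7]
tool_rot: [3.141, -0.0, 2.77]
contact_force: [0.3, -0.3, -0.2]
opening: 0.604
```

```bash
python3 - <<'E'
from h import *
rel(562.5,369,28,2.756)
c=shot('wrist','w16');mod('w16',(562.5,369),-.386)
E
```

```text
t 38.02 pos [584.  331.4 224.7] yaw 2.77 rel cm [ 3.37  2.73 19.67] norm 20.1 turn 0.014
crop 273 77
```

View pics/w16_o.png

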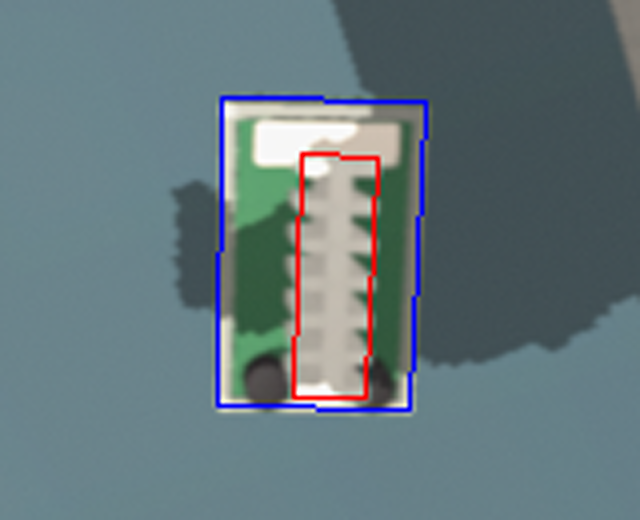

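View pics/w16.png

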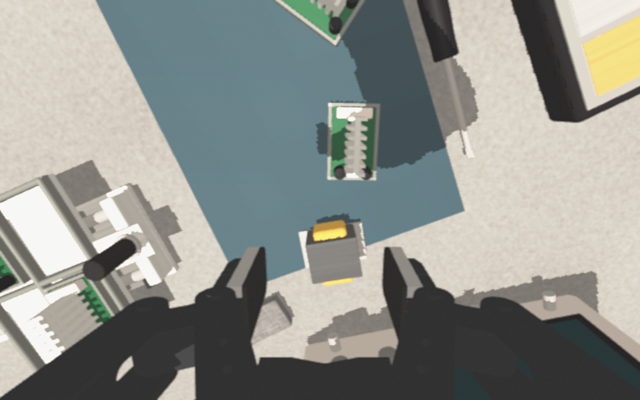

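Emit:
drive_tool(
  commands="0.6 1.6 1.2 0 0;0.6 1.6 1.2 3 0;0.6 0 0 4 0.014;0.6 0 0 4.5 0;0.6 0 0 0 0;0.6 0 0 0 0;0.6 0 0 0 0",
)

```text
time: 38.95
position: [564.6, 366.6, 112.5]
tool_rot: [3.138, 0.003, 2.756]
contact_force: [0.8, 0.5, 0.7]
opening: 0.599
```

```bash
python3 -c "
from h import *
rel(563,368.5,29,2.76)"
```

```text
t 38.95 pos [564.6 366.6 112.5] yaw 2.756 rel cm [0.22 0.11 8.35] norm 8.4 turn -0.004
```

Emit:
drive_tool(
  commands="0.6 0.2 0.1 3 0;0.6 0 0 3 0;0.6 0 0 2.3 0;0.6 0 0 0 0;0.6 0 0 0 0;0.1 0 0 0 0;0.1 0 0 0 0;0.1 0 0 0 0;0.1 0 0 0 0;0.1 0 0 -1 0;0.1 0 0 -4 0;0.1 0 0 -5 0;0.1 0 0 -5 -0.13;0.1 0 0 -5 -0.13;0.1 0 0 0 -0.14;0.1 0 0 0 0;0.1 0 0 0 0",
)

```text
time: 41.08
position: [559.9, 366.7, 224.8]
tool_rot: [-3.139, -0.003, -3.129]
contact_force: [0.4, -0.5, -2.8]
opening: 0.183
```

```bash
python3 -c "
from h import *
rel(620,0,150,3.16);shot('wrist','w17')"
```

```text
t 41.08 pos [559.9 366.7 224.8] yaw -3.129 rel cm [ -5.56 -36.74   7.48] norm 37.9 turn -0.006
```

View pics/w17.png

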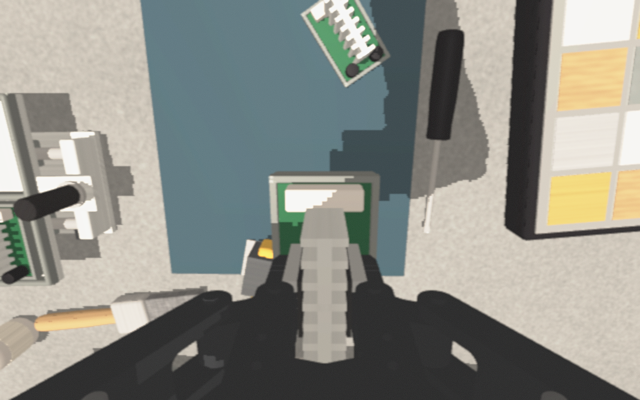

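Emit:
drive_tool(
  commands="0.1 -0.7 -4.6 0 0;0.1 -0.7 -4.6 0 0;0.1 -0.7 -4.6 0 0;0.1 -0.7 -4.6 0 0;0.1 -0.7 -4.6 0 0;0.1 -0.7 -4.6 2 0;0.1 -0.7 -4.5 3 0;0.1 -0.7 -4.5 3 0;0.1 0 0 3 0;0.1 0 0 0 0;0.1 0 0 0 0;0.1 0 0 0 0",
)

```text
time: 42.62
position: [623.8, 3.4, 118.1]
tool_rot: [3.141, 0.003, -3.125]
contact_force: [0.2, -0.1, -2.5]
opening: 0.18
```

```bash
python3 -c "
from h import *
held(cal('w17'),((269,174),(379,173)))
rel(620.5,0.8,76.5,3.16);shot('wrist','w18')"
```

```text
corners tool [[76.4, 320.9], [76.8, 404.9]] width 84.0 tilt 0.005 endmid [ 76.6 362.9]
t 42.62 pos [623.8   3.4 118.1] yaw -3.125 rel cm [ 0.34 -0.26  4.16] norm 4.2 turn -0.002
```

View pics/w18.png

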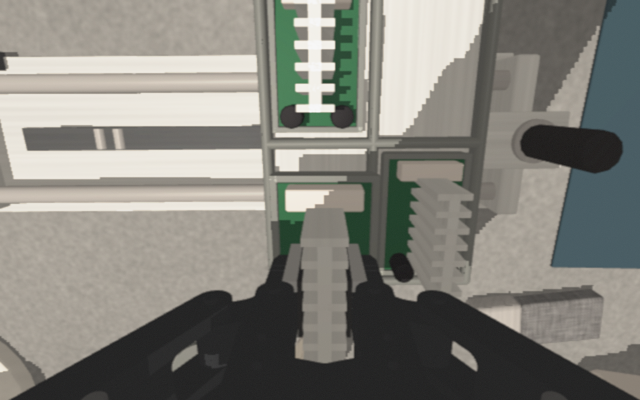

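Emit:
drive_tool(
  commands="0.1 0.3 -0.3 1 0;0.1 0 0 1 0;0.1 0 0 1 0;0.1 0 0 0.7 0;0.1 0 0 0.4 0;0.1 0 0 0 0",
)

```text
time: 43.42
position: [619.8, -1.1, 75.6]
tool_rot: [-3.141, 0.0, -3.128]
contact_force: [-0.5, 0.0, -2.5]
opening: 0.183
```

Emit:
drive_tool(
  commands="0.1 0 0 0.2 0;0.1 0 0 0.1 0;0.1 0 0 0 0",
)

```text
time: 43.8
position: [620.2, -1.0, 74.9]
tool_rot: [3.14, 0.001, -3.127]
contact_force: [-4.1, 1.5, 8.3]
opening: 0.183
```

Emit:
drive_tool(
  commands="0.35 0 0 0 0;0.45 0 0 0 0;0.45 0 0 0 0;0.45 0 0 -4 0;0.6 0 0 -6 0;0.6 0 0 -5 0;0.6 2 5 0 0;0.6 2 5 0 0;0.6 2 5 0 0;0.6 2 5 0 0;0.6 2 5 0 0;0.6 2 5 0 0;0.6 2 5 0 0;0.6 2 5 0 -0.14;0.6 0 0 0 -0.15;0.6 0 0 0 -0.15;0.6 0 0 0 -0.14;0.6 0 0 0 0;0.6 0 0 0 0;0.6 0 0 0 0",
)

```text
time: 46.3
position: [453.9, 396.7, 222.6]
tool_rot: [-3.141, -0.0, -2.549]
contact_force: [0.5, 0.1, -0.9]
opening: 0.604
```

```bash
python3 - <<'E'
from h import *
rel(427,384,28,3.74)
c=shot('wrist','w19');mod('w19',(427,384),.6)
E
```

```text
t 46.3 pos [453.9 396.7 222.6] yaw -2.549 rel cm [ 2.94  0.45 19.46] norm 19.7 turn -0.005
crop 249 83
```

View pics/w19_o.png

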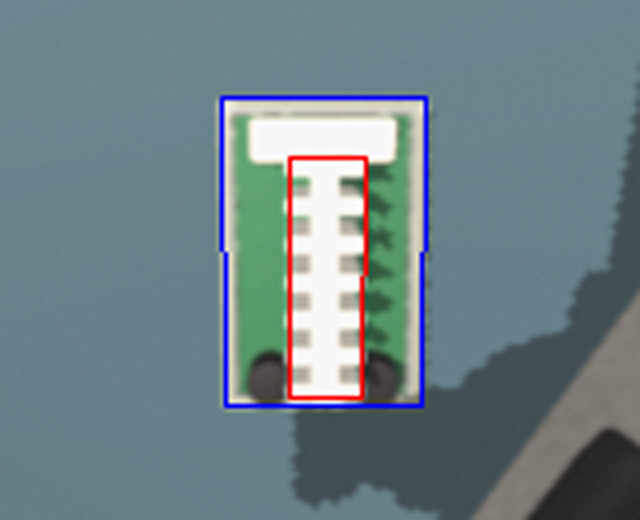

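View pics/w19.png

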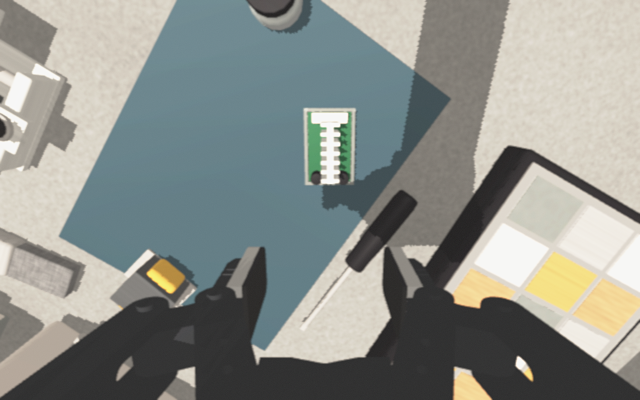

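Emit:
drive_tool(
  commands="0.6 1.5 0.2 0 0;0.6 1.4 0.2 3 0;0.6 0 0 4 0;0.6 0 0 4.5 0;0.6 0 0 0 0;0.6 0 0 0 0;0.6 0 0 0 0",
)

```text
time: 47.22
position: [429.0, 385.1, 110.1]
tool_rot: [3.14, 0.004, -2.548]
contact_force: [0.9, -0.4, 0.0]
opening: 0.602
```

```bash
python3 -c "
from h import *
rel(427,384,28.5,3.735)"
```

```text
t 47.23 pos [429.  385.1 110.1] yaw -2.548 rel cm [0.23 0.02 8.16] norm 8.2 turn 0.001
```

Emit:
drive_tool(
  commands="0.6 0.2 0 3 0;0.6 0 0 3 0;0.6 0 0 2.1 0;0.6 0 0 0 0;0.6 0 0 0 0;0.1 0 0 0 0;0.1 0 0 0 0;0.1 0 0 0 0;0.1 0 0 0 0;0.1 0 0 -1 0;0.1 0 0 -4 0;0.1 0 0 -5 0;0.1 0 0 -5 0.15;0.1 0 0 -5 0.15;0.1 0 0 0 0.15;0.1 0 0 0 0.13;0.1 0 0 0 0;0.1 0 0 0 0",
)

```text
time: 49.48
position: [425.5, 382.3, 226.2]
tool_rot: [-3.141, -0.001, -3.126]
contact_force: [-0.1, -0.1, -2.5]
opening: 0.18
```

```bash
python3 -c "
from h import *
rel(532,60,150,3.16);c=shot('wrist','w20');held(c,((269,174),(379,173)))"
```

```text
t 49.48 pos [425.5 382.3 226.2] yaw -3.126 rel cm [-10.13 -32.4    7.62] norm 34.8 turn -0.002
corners tool [[38.2, -26.0], [38.7, 23.6]] width 49.6 tilt 0.009 endmid [38.5 -1.2]
```

View pics/w20.png

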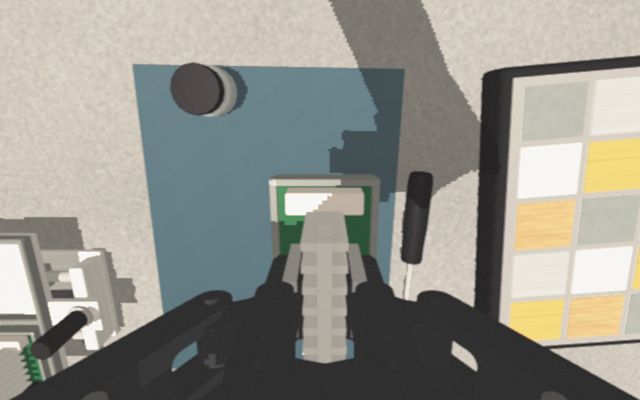

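Emit:
drive_tool(
  commands="0.1 -1.4 -4.6 0 0;0.1 -1.4 -4.6 0 0;0.1 -1.4 -4.6 0 0;0.1 -1.4 -4.6 0 0;0.1 -1.4 -4.6 0 0;0.1 -1.5 -4.7 0 0;0.1 -1.5 -4.7 2 0;0.1 0 0 4 0;0.1 0 0 4.5 0;0.1 0 0 0 0;0.1 0 0 0 0;0.1 0 0 0 0",
)

```text
time: 51.02
position: [532.5, 60.6, 123.9]
tool_rot: [3.14, 0.004, -3.127]
contact_force: [0.1, -0.2, -1.4]
opening: 0.18
```

```bash
python3 -c "
from h import *
rel(531,61,76,3.16);shot('wrist','w21')"
```

```text
t 51.02 pos [532.5  60.6 123.9] yaw -3.127 rel cm [0.15 0.04 4.79] norm 4.8 turn -0.004
```

View pics/w21.png

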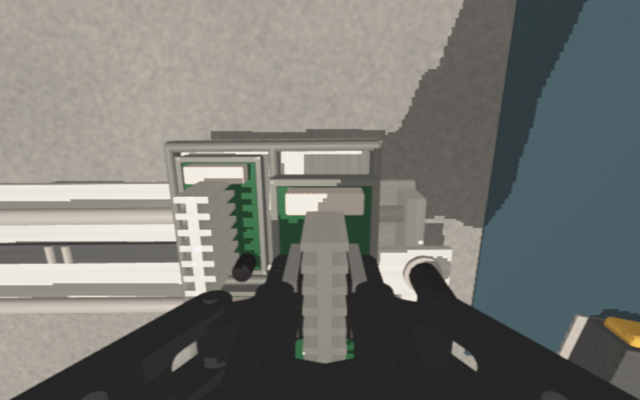

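Emit:
drive_tool(
  commands="0.1 0.1 0 1.2 0;0.1 0 0 1.2 0;0.1 0 0 1 0;0.1 0 0 0.8 0;0.1 0 0 0.5 0;0.1 0 0 0.3 0;0.1 0 0 0 0",
)

```text
time: 51.95
position: [529.3, 60.1, 74.5]
tool_rot: [3.138, -0.003, -3.128]
contact_force: [-9.3, 1.0, 23.4]
opening: 0.179
```

Emit:
drive_tool(
  commands="0.1 0.1 0 -0.2 0;0.35 0 0 0 0;0.45 0 0 0 0;0.45 0 0 0 0;0.45 0 0 -4 0;0.6 0 0 -6 0;0.6 0 0 -6 0;0.6 -5 -1.5 0 0;0.6 -5 -1.5 0 0;0.6 0 0 0 0;0.6 0 0 0 0;0.6 0 0 0 0",
)

```text
time: 53.45
position: [627.9, 32.1, 233.4]
tool_rot: [3.141, -0.001, -3.127]
contact_force: [0.6, 0.3, -0.7]
opening: 0.6
```

```bash
python3 -c "
from h import *
rel(573,128,76);shot('wrist','w22')"
```

```text
t 53.45 pos [627.9  32.1 233.4] yaw -3.127 rel cm [ 5.35  9.67 15.74] norm 19.2 turn None
```

View pics/w22.png

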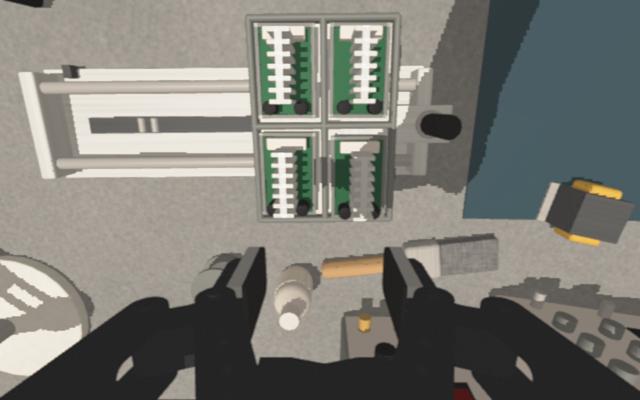

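```bash
python3 -c "
from h import *
c=cal('w22')
print(atz(c,(324.5,126),61),atz(c,(440,126),105))
rel(573.6,127.5,78)"
```

```text
[576.87081572  30.8009693   61.        ] [573.36231256 118.95228209 105.        ]
t 53.5 pos [627.9  32.3 233.6] yaw -3.127 rel cm [ 5.29  9.6  15.56] norm 19.0 turn None
```

Emit:
drive_tool(
  commands="0.55 2.6 4.8 0 0;0.55 2.7 4.8 0 0;0.55 0 0 4 0;0.55 0 0 4 0;0.55 0 0 0 0;0.55 0 0 0 0",
)

```text
time: 54.25
position: [575.3, 126.8, 155.2]
tool_rot: [3.141, 0.002, -3.128]
contact_force: [0.2, -0.2, 0.5]
opening: 0.554
```

```bash
python3 -c "
from h import *
rel(573.6,127.7,78)"
```

```text
t 54.25 pos [575.3 126.8 155.2] yaw -3.128 rel cm [0.17 0.09 7.72] norm 7.7 turn None
```

Emit:
drive_tool(
  commands="0.55 0.1 0.1 2.5 0;0.55 0 0 2.5 0;0.55 0 0 2.6 0;0.55 0 0 0 0;0.1 0 0 0 0;0.1 0 0 0 0;0.1 0 0 0 0;0.1 0 0 0 0",
  squeeze=40,
)

```text
time: 55.25
position: [575.5, 128.1, 80.0]
tool_rot: [3.14, 0.003, -3.128]
contact_force: [-0.6, -0.2, 6.4]
opening: 0.215
```

Emit:
drive_tool(
  commands="0.1 0 -0.6 0 0;0.1 0 -1 0 0;0.1 0 -1.3 0 0;0.1 0 -1.3 0 0;0.1 0 -1.3 0 0;0.1 0 -1.3 0 0;0.1 0 -1.3 0 0;0.1 0 -1.3 0 0;0.1 0 -1.3 0 0;0.1 0 -1.3 0 0;0.1 0 -1.3 0 0;0.1 0 -1.3 0 0;0.1 0 -1.2 0 0;0.1 0 -1 0 0;0.1 0 -0.6 0 0;0.1 0 -0.4 0 0;0.1 0 0 0 0;0.1 0 0 0 0;0.1 0 0 0 0",
)

```text
time: 57.62
position: [579.7, -50.8, 80.0]
tool_rot: [-3.141, 0.007, -3.128]
contact_force: [3.0, -0.2, 5.5]
opening: 0.221
```

Emit:
drive_tool(
  commands="0.1 0 -0.2 0 0;0.1 0 0 0 0;0.1 0 0 0 0",
)

```text
time: 58.0
position: [579.7, -52.2, 80.0]
tool_rot: [-3.141, 0.007, -3.127]
contact_force: [2.5, 0.8, 6.8]
opening: 0.218
```

Emit:
drive_tool(
  commands="0.1 0 -0.2 0 0;0.1 0 0 0 0;0.1 0 0 0 0",
)

```text
time: 58.38
position: [579.7, -52.5, 80.0]
tool_rot: [3.139, 0.006, -3.126]
contact_force: [2.1, 2.5, 7.8]
opening: 0.219
```

Emit:
drive_tool(
  commands="0.1 0 0.4 0 0;0.1 0 0.2 0 0;0.1 0 0 0 0;0.1 0 0 0 0",
)

```text
time: 58.88
position: [579.6, -50.5, 80.0]
tool_rot: [-3.138, 0.008, -3.128]
contact_force: [4.3, -3.2, 6.1]
opening: 0.218
```

Emit:
drive_tool(
  commands="0.1 0 -0.2 0 0;0.1 0 0 0 0;0.35 0 0 0 0;0.5 0 0 0 0;0.5 0 0 0 0;0.5 0 0 -4 0;0.5 0 0 -6 0;0.7 0 0 -6 0;0.7 -2.5 -3 0 0;0.7 -2.5 -4 0 0;0.7 0 0 0 0;0.7 0 0 0 0;0.7 0 0 0 0",
)

```text
time: 60.5
position: [626.6, -117.6, 237.0]
tool_rot: [3.14, -0.001, -3.125]
contact_force: [-0.4, 0.2, -0.4]
opening: 0.701
```

```bash
python3 -c "
from h import *
rel(333,-497,350);c=shot('wrist','w23');t=shot('top','t23')
for q,z in (('carrier_center',50),('lens_center',254),('mag_grip',290)):
    for d in bot.tip_of('top',q): px=np.array(d['position'])*[640,400];print(q,d['p'],px,atz(t,px,z).round(1))
"
```

```text
t 60.5 pos [ 626.6 -117.6  237. ] yaw -3.125 rel cm [ 29.97 -37.46 -11.3 ] norm 49.3 turn None
lens_center 0.89 [554.816 230.28 ] [ 449.5 -508.6  254. ]
mag_grip 0.93 [562.112 285.88 ] [ 328.3 -498.4  290. ]
```

View pics/w23.png

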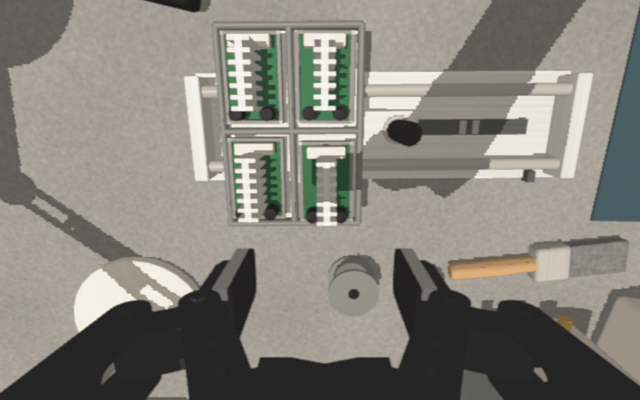

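View pics/t23.png

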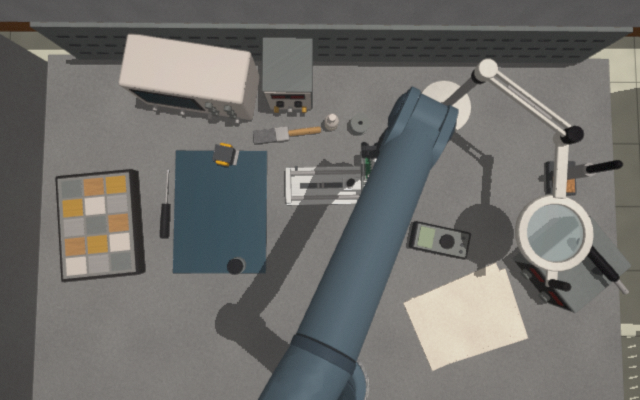

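```bash
python3 -c "
from h import *
from scipy.optimize import least_squares
c=cal('w23'); C=atz(c,(290,131.5),61)[:2]; print('C',C, [atz(c,p,61).round(1) for p in ((216,24),(363,24),(231,224),(361,224))])
def fk(P,E): pass
for P in ((810,-341),(813,-340),(810,-345)):
    P=np.array(P,float); d=C-P; D=np.linalg.norm(d); u=d/D
    a=(240**2-220**2+D*D)/(2*D); h=np.sqrt(240**2-a*a)
    for s in (1,-1):
        E=P+a*u+s*h*np.array([-u[1],u[0]]); G=E+(C-E)*335/220
        cr=np.cross(E-P,C-E); print(P,s,'E',E.round(0),'G',G.round(1),'cross',cr.round(0))
E0=np.array([574,-374.]);print(np.cross(E0-[810,-341],np.array([547,-156])-E0))
"

```

```text
C [ 581.1222576  -149.89394264] [array([ 494. , -210.7,   61. ]), array([492.1, -88. ,  61. ]), array([ 670.1, -208. ,   61. ]), array([668.2, -82. ,  61. ])]
[ 810. -341.] 1 E [ 572. -370.] G [586. -35.] cross -52104.0
[ 810. -341.] -1 E [ 796. -101.] G [ 468.9 -175.2] cross 52104.0
[ 813. -340.] 1 E [ 575. -370.] G [584.4 -34.9] cross -52183.0
[ 813. -340.] -1 E [ 796. -101.] G [ 469.  -175.6] cross 52183.0
[ 810. -345.] 1 E [ 571. -370.] G [586.3 -35. ] cross -52225.0
[ 810. -345.] -1 E [ 797. -105.] G [ 468.5 -173.2] cross 52225.0
-52339.0<string>:11: DeprecationWarning: Arrays of 2-dimensional vectors are deprecated. Use arrays of 3-dimensional vectors instead. (deprecated in NumPy 2.0)
<string>:12: DeprecationWarning: Arrays of 2-dimensional vectors are deprecated. Use arrays of 3-dimensional vectors instead. (deprecated in NumPy 2.0)
```

Emit:
drive_tool(
  commands="0.7 0 0 -2 0.18;0.7 0 0 -2 0.18;0.7 0 0 -2 0.18;0.7 0 0 -2 0.18;0.7 0 0 -2 0.18;0.7 0 0 -2 0.18;0.7 0 0 0 0.18;0.7 0 0 0 0.18;0.7 0 0 0 0.14;0.7 0 0 0 0;0.7 0 0 0 0",
)

```text
time: 62.12
position: [627.1, -119.2, 357.7]
tool_rot: [-3.142, -0.0, 1.578]
contact_force: [0.1, -0.3, -0.9]
opening: 0.7
```

```bash
python3 -c "
from h import *
rel(332.5,-499,350,1.571)"
```

```text
t 62.12 pos [ 627.1 -119.2  357.7] yaw 1.578 rel cm [-37.76 -29.74   0.77] norm 48.1 turn 0.007
```

Emit:
drive_tool(
  commands="0.8 -4.2 -3.3 0 0;0.8 -4.2 -3.3 0 0;0.8 -4.2 -3.3 0 0;0.8 -4.2 -3.3 0 0;0.8 -4.2 -3.3 0 0;0.8 -4.2 -3.3 0 0;0.8 -4.2 -3.3 0 0;0.8 -4.2 -3.3 0 0;0.8 -4.2 -3.3 0 0;0.8 0 0 0 0;0.8 0 0 0 0;0.8 0 0 0 0",
)

```text
time: 63.62
position: [334.3, -497.5, 357.4]
tool_rot: [3.141, -0.001, 1.58]
contact_force: [0.0, 0.1, -0.2]
opening: 0.799
```

```bash
python3 -c "
from h import *
c=shot('wrist','w24')
for d in bot.tip_of('wrist','mag_grip'): px=np.array(d['position'])*[640,400];p=atz(c,px,290);print(d['p'],px,p.round(1)); rel(p[0],p[1],268,1.571)
"
```

```text
0.67 [319.488 212.08 ] [ 331.5 -495.2  290. ]
t 63.73 pos [ 334.2 -497.6  357.4] yaw 1.58 rel cm [ 0.23 -0.26  8.94] norm 8.9 turn 0.009
```

View pics/w24.png

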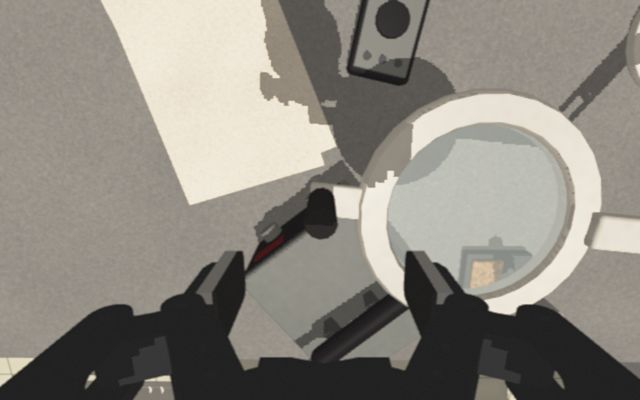

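Emit:
drive_tool(
  commands="0.8 0.2 -0.2 3 0;0.8 0 0 3 0;0.8 0 0 2.5 0;0.8 0 0 0 0;0.1 0 0 0 0;0.1 0 0 0 0;0.1 0 0 0 0;0.1 0 0 0 0;0.1 0 0 0 0",
  squeeze=40,
)

```text
time: 64.85
position: [331.2, -497.6, 274.1]
tool_rot: [3.139, 0.002, 1.577]
contact_force: [1.8, 1.0, 5.6]
opening: 0.224
```

Emit:
drive_tool(
  commands="0.1 1.2 0.6 0 0;0.1 2.3 1.3 0 0;0.1 2.3 1.3 0 0;0.1 2.3 1.3 0 0;0.1 2.3 1.3 0 0;0.1 2.3 1.3 0 0;0.1 2.3 1.3 0 0;0.1 2.3 1.3 0 0;0.1 2.3 1.3 0 0;0.1 2.3 1.3 0 0;0.1 2.3 1.3 0 0",
)

```text
time: 66.22
position: [464.4, -256.6, 274.1]
tool_rot: [3.141, 0.004, 1.572]
contact_force: [-1.1, -2.6, 5.0]
opening: 0.222
```

Emit:
drive_tool(
  commands="0.1 2.3 1.3 0 0;0.1 2.3 1.3 0 0;0.1 2.3 1.3 0 0;0.1 2.3 1.3 0 0;0.1 2.3 1.3 0 0;0.1 2.3 1.3 0 0;0.1 2.3 1.3 0 0;0.1 2.3 1.1 0 0;0.1 2 0.8 0 0;0.1 0.8 0 0 0;0.1 0 0 0 0;0.1 0 0 0 0;0.1 0 0 0 0",
)

```text
time: 67.85
position: [574.9, -41.0, 274.1]
tool_rot: [3.14, -0.001, 1.576]
contact_force: [0.5, -0.2, 8.5]
opening: 0.216
```

```bash
python3 -c "
from h import *
rel(586,-37,274); t=shot('top','t25');s=shot('side','s25')
for n,c in (('top',t),('side',s)):
  for q,z in (('carrier_center',50),('lens_center',254),('mag_grip',290)):
    for d in bot.tip_of(n,q): px=np.array(d['position'])*[640,400];print(n,q,d['p'],px,atz(c,px,z).round(1))
"
```

```text
t 67.85 pos [574.9 -41.  274.1] yaw 1.576 rel cm [0.39 1.11 0.01] norm 1.2 turn None
top carrier_center 0.56 [168.704 202.8  ] [519.6 457.1  50. ]
top lens_center 0.97 [406.4  172.92] [ 581.9 -165.4  254. ]
top lens_center 0.2 [244.416 263.48 ] [373.4 207.1 254. ]
side carrier_center 0.97 [341.504 291.12 ] [ 582.2 -150.2   50. ]
side lens_center 0.84 [339.584 253.68 ] [ 571.8 -177.5  254. ]
side mag_grip 0.75 [331.584 199.2  ] [566.4 -58.6 290. ]
```

View pics/t25.png

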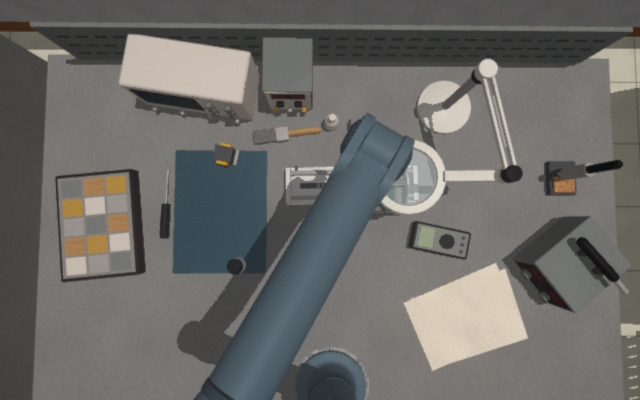

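View pics/s25.png

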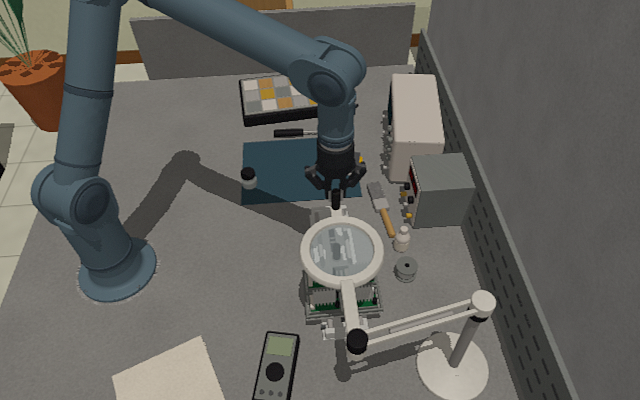

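Emit:
drive_tool(
  commands="0.1 0.8 0.4 0 0;0.1 0.8 0.4 0 0;0.1 0 0 0 0;0.1 0 0 0 0;0.5 0 0 0 0;0.8 0 0 0 0;0.8 0 0 0 0;0.8 0 0 -4 0;0.8 0 0 -5 0;0.8 5 -1 0 0;0.8 6 -1 0 0;0.8 6 0 0 0;0.8 6 0 0 0;0.8 6 0 0 0;0.8 0 0 0 0;0.8 0 0 0 0",
)

```text
time: 70.25
position: [559.9, 264.0, 362.1]
tool_rot: [-3.141, 0.002, 1.576]
contact_force: [0.6, -1.2, -0.1]
opening: 0.801
```

```bash
python3 -c "
from h import *
st(); t=shot('top','t26');s=shot('side','s26')
for n,c in (('top',t),('side',s)):
  for q,z in (('carrier_center',50),('lens_center',254),('mag_grip',290),('mag_elbow',298),('carrier_knob',85)):
    for d in bot.tip_of(n,q)[:2]: px=np.array(d['position'])*[640,400];print(n,q,d['p'],px,atz(c,px,z).round(1))
im=cv2.imread('pics/t26.png')[110:260,270:530]; cv2.imwrite('pics/t26c.png',cv2.resize(im,None,fx=3,fy=3,interpolation=cv2.INTER_CUBIC))
im=cv2.imread('pics/s26.png')[170:360,270:430]; cv2.imwrite('pics/s26c.png',cv2.resize(im,None,fx=3,fy=3,interpolation=cv2.INTER_CUBIC))
"
```

```text
{'time': 70.25, 'joint_positions': [-1.458, 0.628, 1.457, 1.547, -0.622, 1.524, 0.012], 'position': [559.887, 263.968, 362.141], 'tool_rot': [-3.141, 0.002, 1.576], 'contact_force': [0.595, -1.161, -0.074], 'opening': 0.801}
top lens_center 0.84 [400.768 175.48 ] [ 575.8 -152.2  254. ]
top mag_grip 0.65 [353.408 170.8  ] [581.9 -38.6 290. ]
top mag_elbow 0.74 [504.192 174.92 ] [ 572.9 -372.6  298. ]
top mag_elbow 0.18 [377.728 198.08 ] [520.8 -91.1 298. ]
top carrier_knob 0.82 [348.672 179.48 ] [583.3 -45.9  85. ]
side carrier_center 0.73 [342.976 290.6  ] [ 585.9 -149.1   50. ]
side lens_center 0.87 [343.616 251.   ] [ 580.9 -171.6  254. ]
side mag_grip 0.8 [332.672 196.32 ] [569.6 -50.6 290. ]
side mag_grip 0.57 [360.704 289.6  ] [ 599.7 -285.3  290. ]
side mag_elbow 0.83 [353.024 333.48 ] [ 573.8 -374.3  298. ]
side mag_elbow 0.68 [251.776 184.   ] [393.1  -4.5 298. ]
side carrier_knob 0.73 [359.808 268.68 ] [ 630.5 -112.6   85. ]
```

View pics/t26c.png

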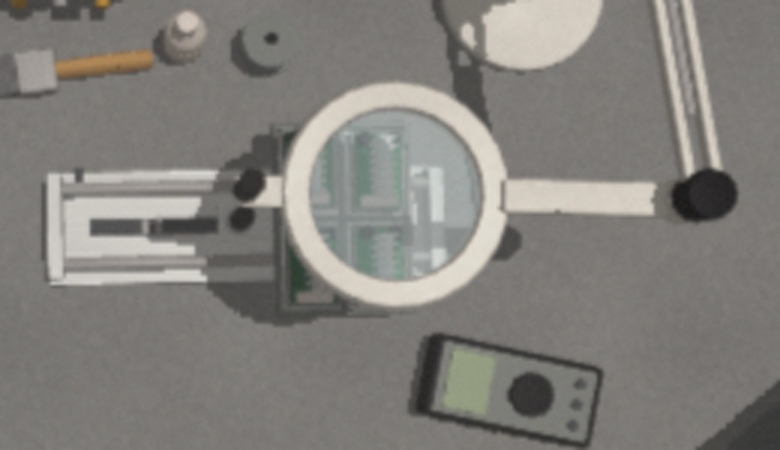

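View pics/s26c.png

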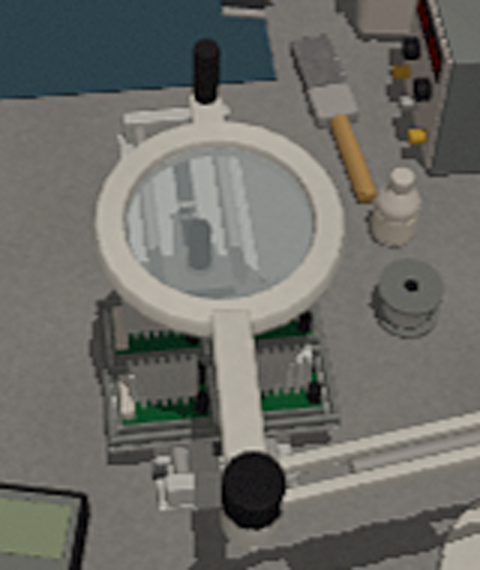

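```bash
python3 -c "
from h import *
t=cal('t26');s=cal('s26')
for z in (254,262): print(z,atz(t,(270+396/3,110+194/3),z).round(1),atz(s,(270+220.5/3,170+220/3),z).round(1),atz(s,(270+220/3,170+224/3),z).round(1))
E=np.array([573.3,-373.4])
# elbow->grip dir by triangulated grip
def tri(a,b):
    o1,d1=ray(t,a);o2,d2=ray(s,b); k=np.linalg.lstsq(np.c_[d1,-d2],o2-o1,rcond=None)[0]
    p,q=o1+k[0]*d1,o2+k[1]*d2; return (p+q)/2,np.linalg.norm(p-q)
print('lens',tri((270+396.5/3,110+194.3/3),(270+220.5/3,170+221/3)))
print('grip top',tri((270+247/3,110+182/3),(270+205/3,170+44/3)))
print('elbow top',tri((270+707/3,110+193/3),(270+252/3,170+477/3)))
"
```

```text
254 [ 577.8 -155.1  254. ] [ 582.8 -152.3  254. ] [ 582.1 -155.6  254. ]
262 [ 576.8 -153.3  262. ] [ 582.  -157.8  262. ] [ 581.3 -161.2  262. ]
lens (array([ 579.86656024, -154.97350504,  256.32717579]), np.float64(5.195932512316049))
grip top (array([581.74863746, -34.3797989 , 308.52147346]), np.float64(3.6171550482414254))
elbow top (array([ 574.29764345, -371.00588173,  308.01561692]), np.float64(2.525976747597152))
```

```bash
python3 -c "
from h import *
print(bot.close_job())"
```

```text
the job is handed in; nothing more can be done
None
```

I did the whole job in order and handed it in at about 70 s of the 208 s; no verdict came back.

- **Magnifier aside:** I led it by its grip to the right, with the lens at about (450, -508) mm, well clear of the slide.
- **Carrier to loading:** I drew it left by its knob. A gentle push back met more than 4 N, so it was in the notch.
- **Modules:** All four were there, and each went into its own pocket, heat sink up. The wrist picture showed all four inside their pocket walls, and again after the carrier had moved.
- **Carrier to inspection:** It moved 180 mm, from y 30.5 to y -150, and pushed back when nudged either way.
- **Magnifier back:** The lens is at about (580, -155) mm over the carrier middle at (581, -150), so about 5 mm off. The arm is withdrawn and touches nothing.

**Disagreements and slips:**
- **Lens reading:** In the last side picture the trained network put the lens near y -172. My own fit of the lens ring in the top and side pictures gave -155, and I went with that.
- **First module:** My first position for it was about 9 mm out because I used the wrong picture's calibration. The jaws pushed it straight as they closed, and I corrected the offset before placing it.
- **Placing forces:** Two modules met up to about 23 N going into their pockets and seated.

I saw no bystander disturbed, but I did not measure them individually.

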